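# Return leftover chocolate to the melting pan

### The arm

A 6-joint arm with a two-finger parallel gripper is mounted at the origin on the work surface. World frame = base frame: x ahead of the robot, y to its left, z up, the work surface at z = 0. Lengths are in m, angles in rad, forces in N, time in s.
With the tool pointing down it reaches from about 0.325 to 0.875 m from the base axis. Payload 4.4 kg.
Tool frame: the origin (TCP) lies between the finger pads; the fingertips stand 8 mm ahead of it and the grasp point (between the pads) lies 11 mm behind it (r.tip_extent is the z of the fingertips in the tool frame, in m); z points along the fingers, y is the direction in which the jaws open and shut (so a half turn about z gives the same grasp; the last joint's range is limited). The gripper opens to 85 mm and grips with 20 to 120 N. Pads are 22 mm wide; open, the fingers measure 114 mm over their backs; the gripper's body (76 mm by 85 mm) begins 54 mm behind the grasp point. The pads swing forward as they close: fully open they stand 13 mm farther back than shut.
Start: joints at [-1.266, 0.207, 1.542, -0, 1.393, -0.15], TCP at [0.253, -0.517, 0.239] pointing down, gripper open.
Joint ranges: [-2.73, 2.73], [-0.86, 2.22], [0.23, 2.46], [-1.11, 4.25], [0.08, 2.63], [-2.82, 2.82]. Speed limits (rad/s): [2.79, 2.79, 3.14, 3.14, 3.14, 3.14].

### API

Orientations are given as a unit quaternion [x, y, z, w].
In Python, from workcell import r, eyes gives the robot as it stands.
- The arm moves only by the tool carry_out, never from a script. Its argument "commands" is a list of rows, each an object with "grip": the opening, from 0 (shut) to 1 (fully open); "delta_pos": the shift along the tool's x, y, z as a fraction of full scale, a list of three; "turn": the turn, a rotation vector about the tool's x, y, z as a fraction of full scale, a list of three. A call has 1 to 12 rows; each row is the pose to reach, as a shift and turn from the pose commanded when the call began, along the tool's axes at that moment; what a row does not reach only later rows make up. Full scale, the value 1, is 0.1 m for a shift and 2 rad for a turn. A row lasts 1/10 s, in which the tool goes at most 50 mm and 8.59 degrees, less where a joint would pass 70% of its speed; a pose out of reach is approached as far as the arm can. A call with a number of a shift or a turn outside -1 to 1 is refused whole. A call with a gripper value outside its range is refused whole. The fingers move at their own pace and stop on an object; "newtons" is the grip in N (left out, the last holds). Time passes only in rows, so rows that repeat a pose let the fingers close. It gives the time, the measured TCP pose, the force and the opening at its end, in the units of the state.
- r.get_state(): the state, without advancing time (a new reading comes with each control period).
- eyes.grab_frame(name): name is "scene" or "top"; returns a dict with "color" (480x640x3 uint8, blue, green, red), "range_z" (480x640 float32, m along the optical axis (not along the pixel's ray), 0 where there is no reading), "mtx" (3x3 intrinsics, pixels), "R" (3x3) and "t" (3): a world point X has camera coordinates R X + t. Camera axes: x right, y down, z forward; pixel columns grow to the right and rows downward; lengths in m; the calibration is good to about 2 mm. A picture is of the moment at which its call begins.
- r.finish_job(): hands the job in, once; it reports no verdict.
The state is a dict: "t": time; "joint_pos": joint angles; "joint_velocities": joint speeds; "joint_efforts": joint torques, N m; "eef_pos": TCP position; "ee_rot": TCP orientation; "ft_force": force on the tool from outside, world axes, zero at the start; "wrist_torque": the same for the moment, N m; "width": finger opening in m.
Only numpy, scipy, OpenCV 4.12 (cv2) and the standard library are available. Lean on these libraries where they do the work, as an engineer would, in place of code of your own. Each camera call takes 0.05 s, during which the arm holds its last target. There are 200 camera calls.

### The job

Get all the leftover chocolate into the melting pan: with the scraper block, wipe the loose chips off the marble slab into the pan at its end (never touch the chips with the fingers), and shake each upside-down slotted box over the pan until every stick inside has fallen out through the slot. Stand the scraper and the two empty boxes, slot underneath again, back well on their own mats, and leave the bowl, jar and spoon where they are.

Things in the scene. Friction and masses are not known exactly. Their poses are not given: they have to be found in the camera images.
- slab_top (a point): centre of the top face of a marble slab in a stainless carrier, fixed to the bench; top 46 mm above the bench; clear top face 220 mm along its x, 260 mm along its y. Along both long sides (local x = +-110 mm) a 4 mm steel strip stands 14 mm above the marble; both ends (local y = +-130 mm) are open. z up
- pan_in (a point): centre of the inner floor (3 mm above the bench) of the shallow steel melting pan, fixed to the bench against one open end of the slab (the +y or the -y end, from start to start), axes parallel to the slab's; outside 262 mm along x, 158 mm along y, 40 mm high, walls 3 mm: its rim lies 6 mm below the marble and starts about 3 mm beyond the slab's end
- shaker1_mid (a point): centre of one of two clear plastic boxes with a white slotted lid, standing upside down (lid underneath), shut on top, at the +y side of their mat, 44 mm apart; loose, about 0.25 kg; 120 mm along x, 60 mm along y, 75 mm high; walls and lid 3 mm, inside 114 x 54 x 69 mm. The slot crosses the middle of the lid: 22 mm along x, 54 mm (whole inside width) along y. z up
- shaker2_mid (a point): centre of one of two clear plastic boxes with a white slotted lid, standing upside down (lid underneath), shut on top, at the -y side of their mat, 44 mm apart; loose, about 0.25 kg; 120 mm along x, 60 mm along y, 75 mm high; walls and lid 3 mm, inside 114 x 54 x 69 mm. The slot crosses the middle of the lid: 22 mm along x, 54 mm (whole inside width) along y. z up
- scraper_mid (a point): centre (33 mm above its sole) of the scraper block standing on its mat; loose, about 0.25 kg; 66 mm high. Lower 24 mm: white foot with a flat steel sole, 130 mm along x, 44 mm along y, whose long edges scrape; above it a black grip 84 mm along x, 24 mm along y, 42 mm high. z up
- shaker_mat_top (a point): centre of the top of the boxes' mat: dark silicone, 170 mm along x, 200 mm along y, 4 mm thick, fixed on the bench. The two mats may change sides from start to start
- scraper_mat_top (a point): centre of the top of the scraper's mat: the same, 170 mm along x, 130 mm along y, 4 mm thick
- stick1_mid (a point): centre of a chocolate stick, 30 mm along x, 15 mm along y, 13 mm high, 10 g; starts inside the box, lying on the inside of the lid beside the slot, and being smooth it slides when the box is jerked or tilted by more than about 20 degrees, and stays put when the box is carried level and gently. Four to six sticks are there
- stick2_mid (a point): centre of a chocolate stick, 30 mm along x, 15 mm along y, 13 mm high, 10 g; starts inside the box, lying on the inside of the lid beside the slot, and being smooth it slides when the box is jerked or tilted by more than about 20 degrees, and stays put when the box is carried level and gently. Four to six sticks are there
- stick3_mid (a point): centre of a chocolate stick, 30 mm along x, 15 mm along y, 13 mm high, 10 g; starts inside the box, lying on the inside of the lid beside the slot, and being smooth it slides when the box is jerked or tilted by more than about 20 degrees, and stays put when the box is carried level and gently. Four to six sticks are there
- stick4_mid (a point): centre of a chocolate stick, 30 mm along x, 15 mm along y, 13 mm high, 10 g; starts inside the box, lying on the inside of the lid beside the slot, and being smooth it slides when the box is jerked or tilted by more than about 20 degrees, and stays put when the box is carried level and gently. Four to six sticks are there
- stick5_mid (a point): centre of a chocolate stick, 30 mm along x, 15 mm along y, 13 mm high, 10 g; starts inside the box, lying on the inside of the lid beside the slot, and being smooth it slides when the box is jerked or tilted by more than about 20 degrees, and stays put when the box is carried level and gently. Four to six sticks are there
- stick6_mid (a point): centre of a chocolate stick, 30 mm along x, 15 mm along y, 13 mm high, 10 g; starts inside the box, lying on the inside of the lid beside the slot, and being smooth it slides when the box is jerked or tilted by more than about 20 degrees, and stays put when the box is carried level and gently. Four to six sticks are there
- chip1_mid (a point): centre of a flat chocolate chip, 30 x 20 x 10 mm, about 12 g, loose on the marble. Four to six chips are there
- chip2_mid (a point): centre of a flat chocolate chip, 26 x 22 x 10 mm, about 12 g, loose on the marble. Four to six chips are there
- chip3_mid (a point): centre of a flat chocolate chip, 34 x 18 x 10 mm, about 12 g, loose on the marble. Four to six chips are there
- chip4_mid (a point): centre of a flat chocolate chip, 24 x 24 x 10 mm, about 12 g, loose on the marble. Four to six chips are there
- chip5_mid (a point): centre of a flat chocolate chip, 32 x 22 x 10 mm, about 12 g, loose on the marble. Four to six chips are there
- chip6_mid (a point): centre of a flat chocolate chip, 28 x 20 x 10 mm, about 12 g, loose on the marble. Four to six chips are there
- bowl: steel bowl, 100 mm wide, 45 mm high, a bystander beyond the slab; origin under its middle
- jar: amber jar, 60 mm wide, 85 mm high, a bystander beyond the slab; origin under its middle
- spoon: steel spoon, 180 mm long, a bystander beyond the slab; origin under its middle
Not all that is in view belongs to the job. Leave any green or pink look-alike of the part that bears scraper_mat_top alone.

How it is judged:
By the outcome, as a careful person would: the job done as asked, in the order asked, and still so for the second after the job is handed in, with the robot touching nothing.
Of stick1, stick2, stick3, stick4, stick5, stick6 only 4 to 6 are there at a start; the rules pass over those that are not, and their reading is None.
Of chip1, chip2, chip3, chip4, chip5, chip6 only 4 to 6 are there at a start; the rules pass over those that are not, and their reading is None.
At some moment in a run one of scraper may be knocked a few centimetres aside while the robot is not near it.
Once in a run the grip may slacken for a moment while it holds something.
It also fails if it takes over 210 s, if anything falls off the work surface, if the arm or the gripper's body presses on something with over 40 N, if the wrist force passes 120 N, or if a joint passes its speed limit or range.

## Working session

There is one attempt and no reset: what is moved stays moved. The work goes in short steps, Python scripts to look and compute and a tool call to move; the robot and the scene stay as the last step left them, time stands still between calls to the robot, and variables do not carry over. Pictures are saved under pics/ and viewed, about 12 in all and at most 16, crops included, and the job is handed in when it is done.

Besides the shell and the picture viewer there is one more tool, called as a command line: name --argument value ..., lists and objects as JSON in quotes. carry_out: Moves the arm, as the interface text tells. Its arguments: {"type":"object","properties":{"commands":{"type":"array"},"newtons":{"type":"number"}},"required":["commands"]}

```bash
mkdir -p pics; ls
cat > h.py <<'E'
import numpy as np, cv2
from workcell import r, eyes
def grab(n):
    f=eyes.grab_frame(n); return f
def cloud(f):
    z=f["range_z"]; K=f["mtx"]; v,u=np.mgrid[0:480,0:640]
    c=np.stack([(u-K[0,2])/K[0,0]*z,(v-K[1,2])/K[1,1]*z,z],-1)
    return (c-f["t"])@f["R"]   # R^T(c-t)
def ray(f,u,v,h):
    K=f["mtx"]; d=f["R"].T@np.array([(u-K[0,2])/K[0,0],(v-K[1,2])/K[1,1],1]); o=-f["R"].T@f["t"]
    return o+d*(h-o[2])/d[2]
def pix(f,X):
    c=f["R"]@np.array(X)+f["t"]; p=f["mtx"]@c; return p[:2]/p[2]
E
python3 - <<'E'
from h import *
for n in("scene","top"):
    f=grab(n); cv2.imwrite(f"pics/{n}0.png",f["color"]); print(n,f["mtx"].round(1).tolist(),(-f["R"].T@f["t"]).round(3),f["R"].round(2).tolist())
print(r.get_state(), r.tip_extent)
E
```

```text
pics
scene [[462.5, 0.0, 318.8], [0.0, 462.5, 228.8], [0.0, 0.0, 1.0]] [ 1.321 -0.27   0.839] [[0.22, 0.97, -0.02], [0.67, -0.17, -0.72], [-0.7, 0.15, -0.69]]
top [[479.5, 0.0, 319.9], [0.0, 479.5, 240.1], [0.0, 0.0, 1.0]] [ 0.469 -0.101  1.292] [[-0.0, -1.0, -0.01], [-1.0, 0.0, -0.05], [0.05, 0.01, -1.0]]
{'t': 0.1, 'joint_pos': array([-1.26648062e+00,  2.07372697e-01,  1.54283074e+00, -2.20006042e-05,
        1.39350977e+00, -1.50493767e-01]), 'joint_velocities': array([ 0.00053326, -0.00167193, -0.00562593,  0.00081255,  0.00159591,
       -0.00037242]), 'joint_efforts': array([-4.34649319e-04, -3.84090829e+01, -2.92547250e+01, -2.62748163e-04,
        4.90725375e-03,  5.24021470e-05]), 'eef_pos': array([ 0.25237358, -0.5158992 ,  0.23821102]), 'ee_rot': array([ 9.74253789e-01,  2.25451614e-01, -9.22605989e-05, -1.05631369e-03]), 'ft_force': array([-0.48404957, -0.21087327, -0.26574576]), 'wrist_torque': array([ 0.0345571 ,  0.05601177, -0.02383673]), 'width': 0.08555710037694332} 0.008
```

View pics/top0.png

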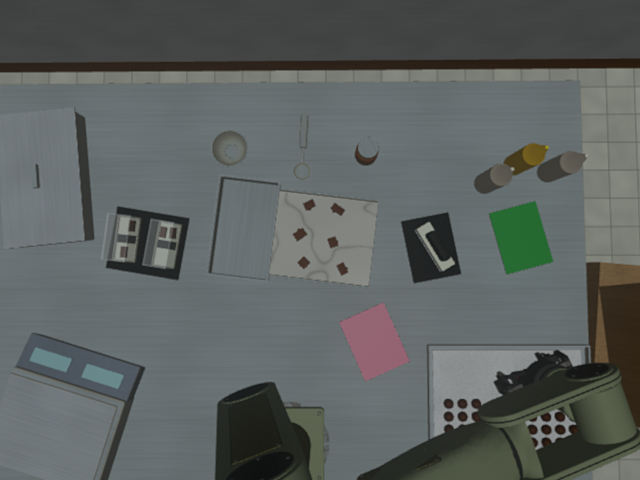

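View pics/scene0.png

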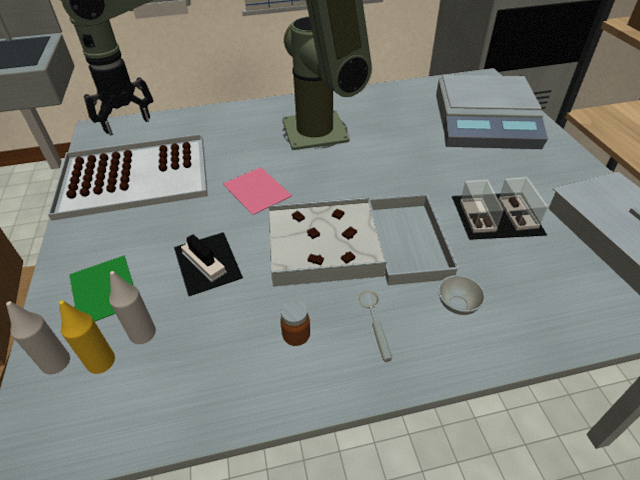

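Top: pan (245,228), slab (325,238), boxes on black mat (147,243), scraper on black mat (431,247); sauce bottles, green mat (521,237) and pink mat (374,341) are distractors. Candidates for scraper mat: black (431,247), green (521,237), pink (374,341), black box mat (147,243) → choose black at (431,247), which holds the scraper.

Run:
```python
from h import *
f=grab("top"); g=grab("scene"); 
a=cv2.resize(f["color"][195:295,90:200],None,fx=5,fy=5,interpolation=cv2.INTER_CUBIC)
b=cv2.resize(g["color"][170:245,445:555],None,fx=5,fy=5,interpolation=cv2.INTER_CUBIC)[:, :550]
c=cv2.resize(f["color"][205:290,395:470],None,fx=3.2,fy=3.2,interpolation=cv2.INTER_CUBIC)
m=np.zeros((600,800,3),np.uint8); m[:200*2+100,:550]=cv2.resize(a,(550,500)); m[:272,550:790]=c[:272,:240]
m2=cv2.resize(b,(240,164)); m[300:464,550:790]=m2
cv2.imwrite("pics/crop1.png",m)
def rects(f,name,mask,h,amin=60):
    mask=cv2.morphologyEx(mask.astype(np.uint8),cv2.MORPH_CLOSE,np.ones((3,3)))
    cs,_=cv2.findContours(mask,cv2.RETR_EXTERNAL,cv2.CHAIN_APPROX_NONE)
    for c in cs:
        if cv2.contourArea(c)<amin: continue
        P=np.array([ray(f,u,v,h)[:2] for u,v in c[:,0]],np.float32)
        (x,y),(w,l),an=cv2.minAreaRect(P); u=c[:,0].mean(0)
        print(name,"px",u.round(),"c",round(x,4),round(y,4),"size",round(w,4),round(l,4),"ang",round(an,1))
for n,F in(("top",f),("scene",g)):
    H=cv2.cvtColor(F["color"],cv2.COLOR_BGR2HSV); C=cloud(F)
    print(n); zz=C[...,2]
    for lab,(x0,x1,y0,y1) in {"slab":(.2,.75,-.4,.3)}.items(): pass
    rects(F,"black",(H[...,2]<48)&(zz<.08)&(zz>-.02),.004,150)
    rects(F,"chips",(H[...,1]>80)&(H[...,2]<120)&(np.abs(zz-.05)<.015),.056,10)
    rects(F,"marble",(np.abs(zz-.046)<.012)&(C[...,1]<.15)&(C[...,1]>-.35)&(C[...,0]>.3)&(C[...,0]<.65),.046,500)
    rects(F,"foot",(H[...,2]>120)&(H[...,1]<60)&(zz>.014)&(zz<.045)&(C[...,1]<-.2)&(C[...,1]>-.5)&(C[...,0]>.3)&(C[...,0]<.6),.028,50)
    for lab,(u0,u1,v0,v1) in {"top":{"scr":(405,460,212,282),"box":(95,190,205,280)},"scene":{"scr":(178,240,232,292),"box":(452,545,175,240)}}[n].items():
        q=zz[v0:v1,u0:u1]; print(lab,np.histogram(q,bins=np.arange(-.02,.12,.01)))
    for p in ([.45,-.1,.046],): print(pix(F,p))
```

```text
top
black px [431. 247.] c 0.5167 -0.3847 size 0.1659 0.1263 ang 11.1
black px [148. 243.] c 0.5313 0.3776 size 0.1964 0.1663 ang 80.4
chips px [342. 268.] c 0.4616 -0.1461 size 0.0241 0.0173 ang 26.4
chips px [303. 262.] c 0.4763 -0.0449 size 0.02 0.02 ang 44.9
chips px [332. 241.] c 0.5298 -0.1213 size 0.0204 0.018 ang 18.3
chips px [300. 234.] c 0.551 -0.0357 size 0.0194 0.0258 ang 33.6
chips px [337. 209.] c 0.613 -0.1328 size 0.029 0.0178 ang 54.1
chips px [309. 204.] c 0.6267 -0.0611 size 0.0163 0.0232 ang 26.5
chips px [513. 165.] c 0.7281 -0.5898 size 0.051 0.0236 ang 29.0
chips px [364. 158.] c 0.7486 -0.2061 size 0.0543 0.0274 ang 75.5
marble px [309. 247.] c 0.5379 -0.0463 size 0.3773 0.2343 ang 86.9
foot px [433. 247.] c 0.519 -0.3919 size 0.1285 0.0373 ang 30.9
foot px [367. 248.] c 0.5105 -0.2177 size 0.0317 0.182 ang 89.6
scr (array([   0,  589, 2393,   74,  337,   75,   28,   28,  184,  126,    0,
          0,    0]), array([-0.02, -0.01,  0.  ,  0.01,  0.02,  0.03,  0.04,  0.05,  0.06,
        0.07,  0.08,  0.09,  0.1 ,  0.11]))
box (array([   1, 1489, 2516,  136,  1
[... 1788 characters left out ...]
  26.] c -0.4789 1.1399 size 0.0809 0.5235 ang 0.1
marble px [333. 232.] c 0.5461 -0.0468 size 0.3605 0.2537 ang 82.8
foot px [202. 260.] c 0.5219 -0.3915 size 0.1309 0.039 ang 31.3
foot px [275. 239.] c 0.4911 -0.2132 size 0.0328 0.1872 ang 88.4
scr (array([   0,  464, 2294,  112,  347,   73,   64,   63,  188,  101,    0,
          0,    0]), array([-0.02, -0.01,  0.  ,  0.01,  0.02,  0.03,  0.04,  0.05,  0.06,
        0.07,  0.08,  0.09,  0.1 ,  0.11]))
box (array([   0,  856, 1800,  278,  277,  270,  288,  281,  296, 1410,  268,
          0,    0]), array([-0.02, -0.01,  0.  ,  0.01,  0.02,  0.03,  0.04,  0.05,  0.06,
        0.07,  0.08,  0.09,  0.1 ,  0.11]))
[313.71703382 211.39020275]
```

View pics/crop1.png

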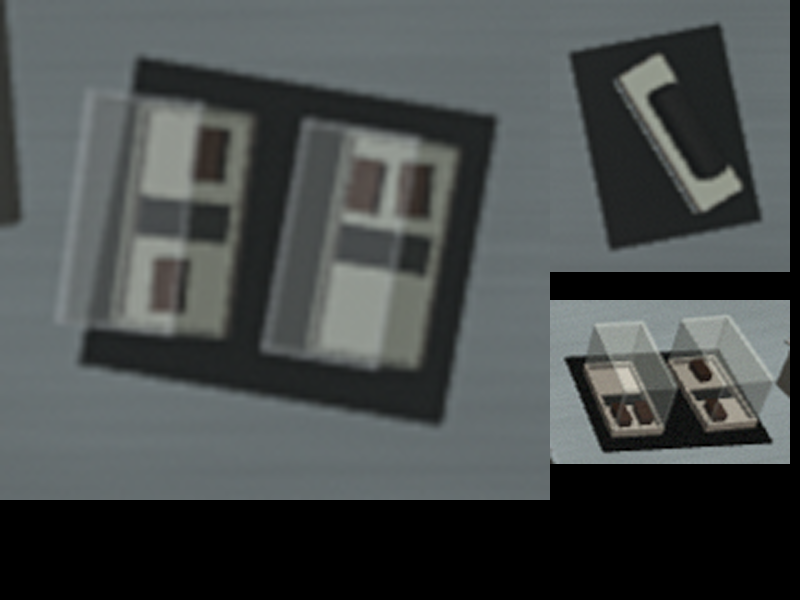

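Crop: box 1 (left) holds one stick either side of the slot, box 2 two sticks on its far (+x) side (4 sticks); the scraper stands askew on the black mat. Six chips. Now the precise poses.

```bash
cat >> h.py <<'E'
def rect(F,mask,h,amin=60,k=3):
    mask=cv2.morphologyEx(mask.astype(np.uint8),cv2.MORPH_OPEN,np.ones((k,k)))
    out=[]
    for c in cv2.findContours(mask,cv2.RETR_EXTERNAL,cv2.CHAIN_APPROX_NONE)[0]:
        if cv2.contourArea(c)<amin: continue
        P=np.array([ray(F,u,v,h)[:2] for u,v in c[:,0]],np.float32)
        (x,y),(w,l),an=cv2.minAreaRect(P)
        if l>w: an+=-90; w,l=l,w   # an: long axis
        out.append((round(x,4),round(y,4),round(w,4),round(l,4),round(an,1)))
    return out
def reg(C,x0,x1,y0,y1): return (C[...,0]>x0)&(C[...,0]<x1)&(C[...,1]>y0)&(C[...,1]<y1)
def survey(F):
    C=cloud(F); z=C[...,2]; H=cv2.cvtColor(F["color"],cv2.COLOR_BGR2HSV); d={}
    m=reg(C,.4,.68,.22,.55)&(z>.065)&(z<.095); d["boxtops"]=(rect(F,m,.079),np.median(z[m]).round(4))
    m=reg(C,.35,.68,-.55,-.25)&(z>.058)&(z<.085); d["grip"]=(rect(F,m,.070,30,1),np.median(z[m]).round(4))
    m=reg(C,.35,.68,-.55,-.25)&(z>.016)&(z<.04)&(H[...,2]>110)&(H[...,1]<60); d["foot"]=(rect(F,m,.028,60,1),np.median(z[m]).round(4))
    m=reg(C,.35,.7,-.26,.05)&(H[...,2]>140)&(np.abs(z-.046)<.012); d["marble"]=(rect(F,m,.046,400),np.median(z[m]).round(4))
    m=reg(C,.35,.7,-.26,.22)&(z>.025)&(z<.075); d["slab+pan"]=rect(F,m,.045,400)
    m=reg(C,.35,.7,-.01,.22)&(z<.022)&(z>-.015); d["panfloor"]=(rect(F,m,.003,400),np.median(z[m]).round(4))
    m=reg(C,.35,.68,-.55,-.25)&(np.abs(z)<.015)&(H[...,2]<48); d["smat"]=np.median(z[m]).round(4)
    m=reg(C,.35,.68,.22,.55)&(np.abs(z)<.015)&(H[...,2]<48); d["bmat"]=np.median(z[m]).round(4)
    return d
E
python3 - <<'E'
from h import *
for n in("top","scene"):
    F=grab(n); print(n)
    for k,v in survey(F).items(): print(" ",k,v)
E
```

```text
top
  boxtops ([(0.5246, 0.3224, 0.1194, 0.0652, -9.4), (0.541, 0.4306, 0.1196, 0.0651, -6.4), (0.6055, 0.5314, 0.1413, 0.0257, 1.4)], np.float64(0.0773))
  grip ([(0.5178, -0.3896, 0.0837, 0.025, 30.9), (0.6673, -0.5174, 0.0429, 0.0134, 60.7)], np.float64(0.0689))
  foot ([(0.5189, -0.3918, 0.1285, 0.0377, 30.9)], np.float64(0.028))
  marble ([], np.float64(0.0449))
  slab+pan [(0.5439, -0.0939, 0.266, 0.2363, 82.9)]
  panfloor ([(0.3967, 0.1053, 0.2262, 0.0882, 89.9), (0.5694, 0.119, 0.2597, 0.1526, -7.0)], np.float64(0.0014))
  smat 0.0038
  bmat 0.0032
scene
  boxtops ([(0.6166, 0.5232, 0.1416, 0.0337, 0.6), (0.5331, 0.3198, 0.1342, 0.0677, -9.4), (0.5489, 0.4271, 0.1324, 0.0713, -7.5)], np.float64(0.0777))
  grip ([(0.528, -0.3908, 0.0934, 0.0258, 29.4)], np.float64(0.0689))
  foot ([(0.522, -0.3918, 0.131, 0.0393, 31.8)], np.float64(0.0279))
  marble ([(0.5367, -0.0935, 0.2648, 0.2064, 82.9)], np.float64(0.0458))
  slab+pan [(0.5588, -0.0192, 0.4216, 0.2784, 81.6)]
  panfloor ([(0.6787, 0.0447, 0.112, 0.0486, 89.3), (0.5435, 0.1267, 0.2486, 0.1511, -7.1), (0.3767, 0.104, 0.2285, 0.0444, 89.4)], np.float64(0.0027))
  smat 0.004
  bmat 0.0037
```

carry_out --commands '[{"grip": 1, "delta_pos": [0.5, 0, 0.15], "turn": [0, 0, 0]}, {"grip": 1, "delta_pos": [1, 0.03, 0.3], "turn": [0, 0, 0]}, {"grip": 1, "delta_pos": [1, 0.03, 0.3], "turn": [0, 0, 0]}]' --newtons 60

```text
t: 0.6
eef_pos: [0.347, -0.4716, 0.2069]
ee_rot: [0.974, 0.228, 0.001, -0.002]
ft_force: [0.7, 0.8, -0.4]
width: 0.0856
```

carry_out --commands '[{"grip": 1, "delta_pos": [0.5, 0, 0.15], "turn": [0, 0, 0]}, {"grip": 1, "delta_pos": [1, 0.03, 0.3], "turn": [0, 0, 0]}, {"grip": 1, "delta_pos": [1, 0.03, 0.3], "turn": [0, 0, 0]}]'

```text
t: 0.9
eef_pos: [0.4379, -0.4307, 0.1771]
ee_rot: [0.974, 0.228, 0.0, -0.002]
ft_force: [0.7, -0.7, -0.8]
width: 0.0852
```

carry_out --commands '[{"grip": 1, "delta_pos": [0.5, 0, 0.15], "turn": [0, 0, -0.044]}, {"grip": 1, "delta_pos": [0.95, 0, 0.3], "turn": [0, 0, -0.044]}, {"grip": 1, "delta_pos": [0.95, 0, 0.3], "turn": [0, 0, -0.044]}, {"grip": 1, "delta_pos": [0.95, 0, 0.3], "turn": [0, 0, -0.044]}]'

```text
t: 1.3
eef_pos: [0.52, -0.3921, 0.1486]
ee_rot: [0.963, 0.269, -0.001, -0.0]
ft_force: [-0.1, 0.0, -0.2]
width: 0.0853
```

```bash
cat >> h.py <<'E'
from scipy.spatial.transform import Rotation as Rt
def need(x=None,y=None,z=None,yaw=None):
    s=r.get_state(); p=s["eef_pos"]; R=Rt.from_quat(s["ee_rot"]); M=R.as_matrix()
    yw=np.degrees(np.arctan2(M[1,0],M[0,0]))
    print("t",round(s["t"],1),"p",p.round(4),"yaw",round(yw,1),"tz",M[:,2].round(3),"w",round(s["width"],4),"F",s["ft_force"].round(1),"q",s["joint_pos"].round(2))
    if x is None: return
    y2=yw if yaw is None else yaw
    c,sn=np.cos(np.radians(y2)),np.sin(np.radians(y2))
    G=np.array([[c,sn,0],[sn,-c,0],[0,0,-1]]).T
    print("delta (0.1m)",(M.T@(np.array([x,y,z])-p)/.1).round(3),"turn/2",(Rt.from_matrix(M.T@G).as_rotvec()/2).round(4))
E
python3 - <<'E'
from h import *
for n in("top","scene"):
    d=survey(grab(n)); print(n,d["grip"],d["foot"])
need(.520,-.391,.043,31)
E
```

```text
top ([(0.5369, -0.3785, 0.0388, 0.0241, 30.2)], np.float64(0.0688)) ([(0.4711, -0.4204, 0.0378, 0.0174, -58.3), (0.5465, -0.3751, 0.0639, 0.0378, 30.7)], np.float64(0.0277))
scene ([(0.5268, -0.3915, 0.0908, 0.0258, 29.4)], np.float64(0.0689)) ([(0.5227, -0.3915, 0.1324, 0.0401, 31.1)], np.float64(0.028))
t 1.4 p [ 0.5193 -0.3936  0.1499] yaw 31.0 tz [-0.    -0.001 -1.   ] w 0.0855 F [ 0.  -0.7 -0.2] q [-0.78  0.44  1.42 -0.    1.27  0.25]
delta (0.1m) [ 0.02  -0.02   1.069] turn/2 [0.0004 0.0004 0.0004]
```

carry_out --commands '[{"grip": 1, "delta_pos": [0.01, 0, 0.3], "turn": [0, 0, 0]}, {"grip": 1, "delta_pos": [0.01, 0, 0.7], "turn": [0, 0, 0]}, {"grip": 1, "delta_pos": [0.01, 0, 0.9], "turn": [0, 0, 0]}, {"grip": 1, "delta_pos": [0.01, 0, 1], "turn": [0, 0, 0]}, {"grip": 1, "delta_pos": [0.01, 0, 1], "turn": [0, 0, 0]}]'

```text
t: 1.9
eef_pos: [0.5194, -0.3924, 0.0484]
ee_rot: [0.964, 0.267, -0.001, -0.001]
ft_force: [-0.8, -0.1, -0.3]
width: 0.0854
```

carry_out --commands '[{"grip": 1, "delta_pos": [0, 0, 0.06], "turn": [0, 0, 0]}, {"grip": 0, "delta_pos": [0, 0, 0.06], "turn": [0, 0, 0]}, {"grip": 0, "delta_pos": [0, 0, 0.06], "turn": [0, 0, 0]}, {"grip": 0, "delta_pos": [0, 0, 0.06], "turn": [0, 0, 0]}, {"grip": 0, "delta_pos": [0, 0, 0.06], "turn": [0, 0, 0]}, {"grip": 0, "delta_pos": [0, 0, 0.06], "turn": [0, 0, 0]}, {"grip": 0, "delta_pos": [0, 0, 0.06], "turn": [0, 0, 0]}, {"grip": 0, "delta_pos": [0, 0, 0.06], "turn": [0, 0, 0]}]'

```text
t: 2.7
eef_pos: [0.5214, -0.392, 0.0439]
ee_rot: [0.963, 0.268, 0.0, 0.0]
ft_force: [0.3, 1.9, 4.0]
width: 0.0229
```

Run:
```python
from h import *
need()
```

```text
t 2.7 p [ 0.5214 -0.392   0.0439] yaw 31.1 tz [ 0. -0. -1.] w 0.0229 F [0.3 1.9 4. ] q [-0.78  0.57  1.48  0.    1.09  0.25]
```

carry_out --commands '[{"grip": 0, "delta_pos": [0, 0, -0.2], "turn": [0, 0, 0]}, {"grip": 0, "delta_pos": [0, 0, -0.5], "turn": [0, 0, 0]}, {"grip": 0, "delta_pos": [0, 0, -0.9], "turn": [0, 0, 0]}, {"grip": 0, "delta_pos": [0.2, -0.2, -0.9], "turn": [0, 0, 0]}, {"grip": 0, "delta_pos": [0.45, -0.45, -0.9], "turn": [0, 0, 0]}, {"grip": 0, "delta_pos": [0.65, -0.65, -0.9], "turn": [0, 0, 0]}, {"grip": 0, "delta_pos": [0.65, -0.65, -0.9], "turn": [0, 0, 0]}]' --newtons 80

```text
t: 3.4
eef_pos: [0.543, -0.2981, 0.1316]
ee_rot: [0.963, 0.27, -0.001, -0.002]
ft_force: [0.7, -0.0, -2.5]
width: 0.0229
```

carry_out --commands '[{"grip": 0, "delta_pos": [0.2, -0.2, 0], "turn": [0, 0, 0.06]}, {"grip": 0, "delta_pos": [0.4, -0.4, 0], "turn": [0, 0, 0.13]}, {"grip": 0, "delta_pos": [0.65, -0.65, 0], "turn": [0, 0, 0.2]}, {"grip": 0, "delta_pos": [0.65, -0.65, 0], "turn": [0, 0, 0.27]}, {"grip": 0, "delta_pos": [0.65, -0.65, 0], "turn": [0, 0, 0.332]}, {"grip": 0, "delta_pos": [0.65, -0.65, 0], "turn": [0, 0, 0.332]}, {"grip": 0, "delta_pos": [0.65, -0.65, 0], "turn": [0, 0, 0.332]}]'

```text
t: 4.1
eef_pos: [0.5648, -0.2137, 0.1325]
ee_rot: [0.998, -0.06, -0.001, -0.0]
ft_force: [-0.1, -0.3, -2.1]
width: 0.0229
```

Run:
```python
from h import *
need(.5647,-.2127,.089,-7)
g=grab("scene"); cv2.imwrite("pics/s1.png",cv2.resize(g["color"][120:320,180:480],None,fx=2.5,fy=2.5))
C=cloud(g); H=cv2.cvtColor(g["color"],cv2.COLOR_BGR2HSV); m=reg(C,.4,.72,-.35,-.12)&(H[...,2]>150)&(H[...,1]<60)&(C[...,2]>.085)&(C[...,2]<.125)
print(rect(g,m,.112,30,1))
```

```text
t 4.1 p [ 0.5648 -0.2137  0.1325] yaw -6.8 tz [-0.001  0.    -1.   ] w 0.0229 F [-0.1 -0.3 -2.1] q [-0.5   0.37  1.56 -0.    1.21  1.19]
delta (0.1m) [-0.002 -0.01   0.435] turn/2 [-0.0001  0.0005  0.0015]
[(0.5902, -0.2157, 0.0703, 0.0415, -6.2)]
```

View pics/s1.png

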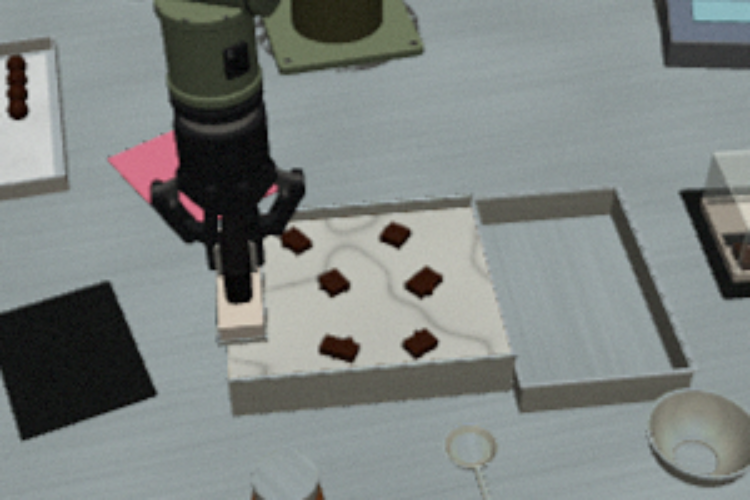

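carry_out --commands '[{"grip": 0, "delta_pos": [0, 0, 0.2], "turn": [0, 0, 0]}, {"grip": 0, "delta_pos": [0, 0, 0.35], "turn": [0, 0, 0]}, {"grip": 0, "delta_pos": [0, 0, 0.43], "turn": [0, 0, 0]}, {"grip": 0, "delta_pos": [0, 0, 0.45], "turn": [0, 0, 0]}, {"grip": 0, "delta_pos": [0, 0, 0.45], "turn": [0, 0, 0]}, {"grip": 0, "delta_pos": [0, 0, 0.45], "turn": [0, 0, 0]}]'

```text
t: 4.75
eef_pos: [0.5658, -0.2137, 0.0889]
ee_rot: [0.998, -0.06, 0.001, 0.0]
ft_force: [0.0, -0.2, -2.4]
width: 0.0228
```

Run:
```python
from h import *
need(.5647,-.2127,.0865,-7)
```

```text
t 4.8 p [ 0.5658 -0.2137  0.0889] yaw -6.9 tz [ 0.001 -0.001 -1.   ] w 0.0228 F [ 0.  -0.2 -2.4] q [-0.5   0.43  1.59 -0.    1.12  1.19]
delta (0.1m) [-0.012 -0.009  0.024] turn/2 [ 0.0002 -0.0006  0.0006]
```

carry_out --commands '[{"grip": 0, "delta_pos": [0, 0, 0.02], "turn": [0, 0, 0]}, {"grip": 0, "delta_pos": [0, -0.1, 0.02], "turn": [0, 0, 0]}, {"grip": 0, "delta_pos": [0, -0.25, 0.02], "turn": [0, 0, 0]}, {"grip": 0, "delta_pos": [0, -0.4, 0.02], "turn": [0, 0, 0]}, {"grip": 0, "delta_pos": [0, -0.55, 0.02], "turn": [0, 0, 0]}, {"grip": 0, "delta_pos": [0, -0.7, 0.02], "turn": [0, 0, 0]}, {"grip": 0, "delta_pos": [0, -0.85, 0.02], "turn": [0, 0, 0]}, {"grip": 0, "delta_pos": [0, -1, 0.02], "turn": [0, 0, 0]}]'

```text
t: 5.55
eef_pos: [0.5775, -0.1126, 0.0864]
ee_rot: [0.998, -0.06, 0.0, 0.0]
ft_force: [-0.0, 0.0, -2.3]
width: 0.0228
```

carry_out --commands '[{"grip": 0, "delta_pos": [0, -0.15, 0], "turn": [0, 0, 0]}, {"grip": 0, "delta_pos": [0, -0.3, 0], "turn": [0, 0, 0]}, {"grip": 0, "delta_pos": [0, -0.45, 0], "turn": [0, 0, 0]}, {"grip": 0, "delta_pos": [0, -0.6, 0], "turn": [0, 0, 0]}, {"grip": 0, "delta_pos": [0, -0.75, 0], "turn": [0, 0, 0]}, {"grip": 0, "delta_pos": [0, -0.9, 0], "turn": [0, 0, 0]}, {"grip": 0, "delta_pos": [0, -1, 0], "turn": [0, 0, 0]}]'

```text
t: 6.25
eef_pos: [0.5895, -0.0132, 0.0862]
ee_rot: [0.998, -0.06, -0.0, -0.0]
ft_force: [0.2, -0.9, -2.8]
width: 0.0229
```

```bash
cat >> h.py <<'E'
E0=np.array([.541,-.094]); ex=np.array([np.cos(np.radians(7)),-np.sin(np.radians(7))]); ey=np.array([-ex[1],ex[0]])
def loc(x,y): d=np.array([x,y])-E0; return (d@ex*1000).round(0),(d@ey*1000).round(0)
def choc(n="scene",F=None):
    F=F or grab(n); C=cloud(F); H=cv2.cvtColor(F["color"],cv2.COLOR_BGR2HSV); z=C[...,2]
    m=(H[...,1]>80)&(H[...,2]<125)&reg(C,.38,.72,-.24,.22)&(z<.09)&((H[...,0]<18)|(H[...,0]>165))
    n_,l,st,ce=cv2.connectedComponentsWithStats(m.astype(np.uint8))
    for i in range(1,n_):
        if st[i,4]<15: continue
        q=np.median(C[l==i],0); print(n,"choc px",ce[i].round(),"area",st[i,4],"loc",*loc(q[0],q[1]),"z",q[2].round(3))
E
python3 - <<'E'
from h import *
need()
g=grab("scene"); choc(F=g); cv2.imwrite("pics/s2.png",cv2.resize(g["color"][120:320,220:520],None,fx=2.5,fy=2.5))
E
```

```text
t 6.2 p [ 0.5895 -0.0132  0.0862] yaw -6.9 tz [-0.  0. -1.] w 0.0229 F [ 0.2 -0.9 -2.8] q [-0.17  0.4   1.63  0.    1.11  1.52]
scene choc px [298. 216.] area 76 loc -68.0 -59.0 z 0.055
scene choc px [336. 214.] area 40 loc -62.0 38.0 z 0.055
scene choc px [377. 234.] area 140 loc 23.0 127.0 z 0.055
scene choc px [381. 250.] area 98 loc 74.0 126.0 z 0.055
scene choc px [391. 263.] area 46 loc 97.0 145.0 z 0.033
```

View pics/s2.png

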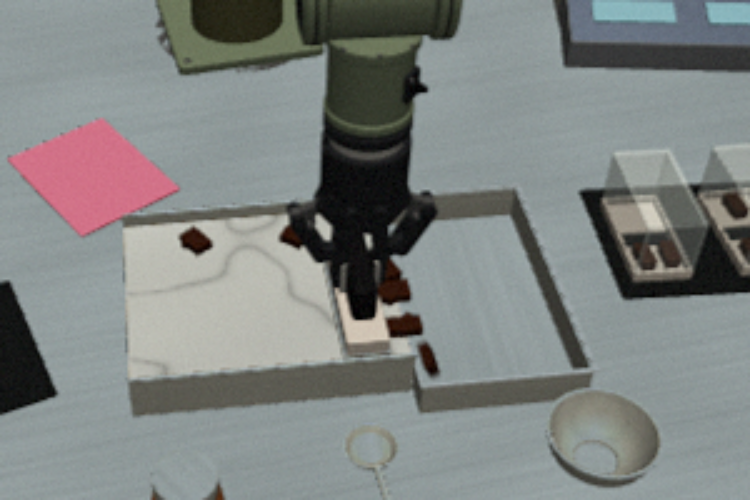

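Four chips ride ahead of the scraper at the pan end, two remain on the near side (unscraped lane). Push through.

carry_out --commands '[{"grip": 0, "delta_pos": [0, -0.12, 0], "turn": [0, 0, 0]}, {"grip": 0, "delta_pos": [0, -0.24, 0], "turn": [0, 0, 0]}, {"grip": 0, "delta_pos": [0, -0.36, 0], "turn": [0, 0, 0]}, {"grip": 0, "delta_pos": [0, -0.48, 0], "turn": [0, 0, 0]}, {"grip": 0, "delta_pos": [0, -0.6, 0], "turn": [0, 0, 0]}, {"grip": 0, "delta_pos": [0, -0.6, 0], "turn": [0, 0, 0]}, {"grip": 0, "delta_pos": [0, -0.6, -0.2], "turn": [0, 0, 0]}, {"grip": 0, "delta_pos": [0, -0.6, -0.45], "turn": [0, 0, 0]}, {"grip": 0, "delta_pos": [0, -0.4, -0.45], "turn": [0, 0, 0]}, {"grip": 0, "delta_pos": [-0.3, 0.1, -0.45], "turn": [0, 0, 0]}, {"grip": 0, "delta_pos": [-0.5, 0.5, -0.45], "turn": [0, 0, 0]}, {"grip": 0, "delta_pos": [-0.5, 0.5, -0.45], "turn": [0, 0, 0]}]'

```text
t: 7.5
eef_pos: [0.5302, -0.0623, 0.1306]
ee_rot: [0.998, -0.063, -0.002, 0.001]
ft_force: [0.2, 0.1, -2.6]
width: 0.0229
```

carry_out --commands '[{"grip": 0, "delta_pos": [-0.2, 0.4, 0], "turn": [0, 0, 0]}, {"grip": 0, "delta_pos": [-0.28, 0.8, 0], "turn": [0, 0, 0]}, {"grip": 0, "delta_pos": [-0.28, 1, 0], "turn": [0, 0, 0]}, {"grip": 0, "delta_pos": [-0.28, 1, 0], "turn": [0, 0, 0]}]'

```text
t: 7.9
eef_pos: [0.4939, -0.1571, 0.1318]
ee_rot: [0.998, -0.063, 0.001, 0.001]
ft_force: [0.7, 1.1, -2.8]
width: 0.0232
```

Run:
```python
from h import *
t=E0-.040*ex-.115*ey; print(t)
need(t[0],t[1],.0864,-7)
choc()
```

```text
[ 0.48728318 -0.20326803]
t 7.9 p [ 0.4939 -0.1571  0.1318] yaw -7.2 tz [ 0.001 -0.002 -1.   ] w 0.0232 F [ 0.7  1.1 -2.8] q [-0.47  0.2   1.78 -0.    1.15  1.22]
delta (0.1m) [-0.009  0.466  0.454] turn/2 [ 0.0007 -0.0007 -0.0015]
scene choc px [338. 214.] area 73 loc -64.0 42.0 z 0.055
scene choc px [383. 236.] area 49 loc -2.0 150.0 z 0.023
scene choc px [397. 249.] area 95 loc 36.0 177.0 z 0.013
scene choc px [399. 263.] area 155 loc 82.0 168.0 z 0.014
```

carry_out --commands '[{"grip": 0, "delta_pos": [0, 0.25, 0], "turn": [0, 0, 0]}, {"grip": 0, "delta_pos": [0, 0.46, 0], "turn": [0, 0, 0]}, {"grip": 0, "delta_pos": [0, 0.46, 0], "turn": [0, 0, 0]}, {"grip": 0, "delta_pos": [0, 0.46, 0.2], "turn": [0, 0, 0]}, {"grip": 0, "delta_pos": [0, 0.46, 0.35], "turn": [0, 0, 0]}, {"grip": 0, "delta_pos": [0, 0.46, 0.43], "turn": [0, 0, 0]}, {"grip": 0, "delta_pos": [0, 0.46, 0.45], "turn": [0, 0, 0]}, {"grip": 0, "delta_pos": [0, 0.46, 0.45], "turn": [0, 0, 0]}]'

```text
t: 8.75
eef_pos: [0.4888, -0.1991, 0.0865]
ee_rot: [0.998, -0.06, 0.0, -0.0]
ft_force: [1.1, 0.4, -2.5]
width: 0.023
```

Run:
```python
from h import *
need(.4873,-.2033,.0864,-7)
choc(); choc("top")
```

```text
t 8.8 p [ 0.4888 -0.1991  0.0865] yaw -6.9 tz [ 0.  0. -1.] w 0.023 F [ 1.1  0.4 -2.5] q [-0.55  0.29  1.79  0.    1.06  1.14]
delta (0.1m) [-0.01   0.043  0.001] turn/2 [-0.0001 -0.0001  0.001 ]
scene choc px [338. 214.] area 75 loc -64.0 42.0 z 0.055
scene choc px [298. 216.] area 75 loc -68.0 -59.0 z 0.055
scene choc px [383. 236.] area 50 loc -3.0 148.0 z 0.022
scene choc px [398. 249.] area 95 loc 35.0 177.0 z 0.012
scene choc px [399. 263.] area 152 loc 81.0 168.0 z 0.014
top choc px [263. 198.] area 40 loc 89.0 171.0 z 0.013
top choc px [258. 219.] area 70 loc 30.0 177.0 z 0.012
top choc px [303. 262.] area 61 loc -69.0 41.0 z 0.056
```

carry_out --commands '[{"grip": 0, "delta_pos": [0, -0.1, 0], "turn": [0, 0, 0]}, {"grip": 0, "delta_pos": [0, -0.25, 0], "turn": [0, 0, 0]}, {"grip": 0, "delta_pos": [0, -0.4, 0], "turn": [0, 0, 0]}, {"grip": 0, "delta_pos": [0, -0.55, 0], "turn": [0, 0, 0]}, {"grip": 0, "delta_pos": [0, -0.7, 0], "turn": [0, 0, 0]}, {"grip": 0, "delta_pos": [0, -0.85, 0], "turn": [0, 0, 0]}, {"grip": 0, "delta_pos": [0, -1, 0], "turn": [0, 0, 0]}]'

```text
t: 9.55
eef_pos: [0.5005, -0.0992, 0.0863]
ee_rot: [0.998, -0.06, 0.0, 0.0]
ft_force: [0.2, -0.5, -2.8]
width: 0.0228
```

carry_out --commands '[{"grip": 0, "delta_pos": [0, -0.15, 0], "turn": [0, 0, 0]}, {"grip": 0, "delta_pos": [0, -0.3, 0], "turn": [0, 0, 0]}, {"grip": 0, "delta_pos": [0, -0.45, 0], "turn": [0, 0, 0]}, {"grip": 0, "delta_pos": [0, -0.6, 0], "turn": [0, 0, 0]}, {"grip": 0, "delta_pos": [0, -0.75, 0], "turn": [0, 0, 0]}, {"grip": 0, "delta_pos": [0, -0.9, 0], "turn": [0, 0, 0]}, {"grip": 0, "delta_pos": [0, -1, 0], "turn": [0, 0, 0]}]'

```text
t: 10.25
eef_pos: [0.5125, 0.0001, 0.0862]
ee_rot: [0.998, -0.06, -0.0, -0.0]
ft_force: [-0.4, -0.6, -2.8]
width: 0.0233
```

carry_out --commands '[{"grip": 0, "delta_pos": [0, -0.12, 0], "turn": [0, 0, 0]}, {"grip": 0, "delta_pos": [0, -0.24, 0], "turn": [0, 0, 0]}, {"grip": 0, "delta_pos": [0, -0.36, 0], "turn": [0, 0, 0]}, {"grip": 0, "delta_pos": [0, -0.48, 0], "turn": [0, 0, 0]}, {"grip": 0, "delta_pos": [0, -0.54, 0], "turn": [0, 0, 0]}, {"grip": 0, "delta_pos": [0, -0.54, 0], "turn": [0, 0, 0]}, {"grip": 0, "delta_pos": [0, -0.54, -0.2], "turn": [0, 0, 0]}, {"grip": 0, "delta_pos": [0, -0.54, -0.45], "turn": [0, 0, 0]}, {"grip": 0, "delta_pos": [0, -0.2, -0.45], "turn": [0, 0, 0]}, {"grip": 0, "delta_pos": [0, 0.2, -0.45], "turn": [0, 0, 0]}, {"grip": 0, "delta_pos": [0, 0.5, -0.45], "turn": [0, 0, 0]}, {"grip": 0, "delta_pos": [0, 0.5, -0.45], "turn": [0, 0, 0]}]'

```text
t: 11.45
eef_pos: [0.5062, -0.0549, 0.1316]
ee_rot: [0.998, -0.063, 0.0, 0.001]
ft_force: [0.0, 0.3, -2.4]
width: 0.023
```

carry_out --commands '[{"grip": 0, "delta_pos": [0, 0.4, 0], "turn": [0, 0, 0]}, {"grip": 0, "delta_pos": [0, 0.8, 0], "turn": [0, 0, 0]}, {"grip": 0, "delta_pos": [0, 1, 0], "turn": [0, 0, 0]}, {"grip": 0, "delta_pos": [0, 1, 0], "turn": [0, 0, 0]}]'

```text
t: 11.85
eef_pos: [0.4943, -0.1528, 0.1315]
ee_rot: [0.998, -0.063, 0.0, 0.001]
ft_force: [-0.5, 0.3, -2.5]
width: 0.0226
```

Run:
```python
from h import *
need(.518,-.385,.0465,11)
g=grab("scene"); choc(F=g); choc("top"); cv2.imwrite("pics/s3.png",cv2.resize(g["color"][120:320,220:520],None,fx=2.5,fy=2.5))
```

```text
t 11.8 p [ 0.4943 -0.1528  0.1315] yaw -7.2 tz [ 0.001 -0.001 -1.   ] w 0.0226 F [-0.5  0.3 -2.5] q [-0.47  0.2   1.79 -0.    1.15  1.23]
delta (0.1m) [0.524 2.273 0.852] turn/2 [ 0.0005 -0.0002 -0.1585]
scene choc px [384. 228.] area 185 loc -43.0 155.0 z 0.015
scene choc px [397. 249.] area 95 loc 36.0 177.0 z 0.012
scene choc px [399. 263.] area 152 loc 83.0 168.0 z 0.014
top choc px [263. 198.] area 39 loc 89.0 171.0 z 0.012
top choc px [258. 219.] area 71 loc 29.0 176.0 z 0.012
top choc px [266. 236.] area 19 loc -12.0 148.0 z 0.026
top choc px [255. 251.] area 54 loc -55.0 174.0 z 0.013
```

View pics/s3.png

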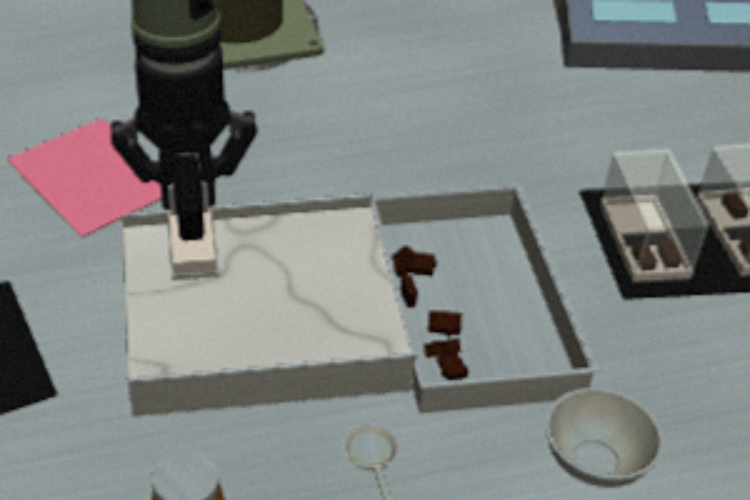

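Slab clear, six chips in the pan. Return the scraper to its mat.

carry_out --commands '[{"grip": 0, "delta_pos": [0.1, 0.25, 0], "turn": [0, 0, 0]}, {"grip": 0, "delta_pos": [0.2, 0.55, 0], "turn": [0, 0, 0]}, {"grip": 0, "delta_pos": [0.26, 0.85, 0], "turn": [0, 0, 0]}, {"grip": 0, "delta_pos": [0.26, 1, 0], "turn": [0, 0, 0]}]'

```text
t: 12.35
eef_pos: [0.509, -0.2536, 0.1314]
ee_rot: [0.998, -0.06, 0.001, 0.0]
ft_force: [0.1, -0.4, -3.1]
width: 0.0228
```

carry_out --commands '[{"grip": 0, "delta_pos": [0.1, 0.25, 0], "turn": [0, 0, -0.05]}, {"grip": 0, "delta_pos": [0.2, 0.55, 0], "turn": [0, 0, -0.1]}, {"grip": 0, "delta_pos": [0.26, 0.85, 0], "turn": [0, 0, -0.158]}, {"grip": 0, "delta_pos": [0.26, 1, 0], "turn": [0, 0, -0.158]}, {"grip": 0, "delta_pos": [0.26, 1, 0], "turn": [0, 0, -0.158]}, {"grip": 0, "delta_pos": [0.26, 1, 0], "turn": [0, 0, -0.158]}]'

```text
t: 12.95
eef_pos: [0.5214, -0.3533, 0.1307]
ee_rot: [0.995, 0.097, -0.0, -0.001]
ft_force: [0.1, 0.3, -2.0]
width: 0.0229
```

Run:
```python
from h import *
need(.518,-.385,.0445,11)
```

```text
t 12.9 p [ 0.5214 -0.3533  0.1307] yaw 11.1 tz [-0.001  0.002 -1.   ] w 0.0229 F [ 0.1  0.3 -2. ] q [-0.73  0.42  1.5   0.    1.23  0.64]
delta (0.1m) [-0.093  0.307  0.861] turn/2 [-0.0013  0.0004  0.0007]
```

carry_out --commands '[{"grip": 0, "delta_pos": [-0.09, 0.3, 0.2], "turn": [0, 0, 0]}, {"grip": 0, "delta_pos": [-0.09, 0.3, 0.5], "turn": [0, 0, 0]}, {"grip": 0, "delta_pos": [-0.09, 0.3, 0.75], "turn": [0, 0, 0]}, {"grip": 0, "delta_pos": [-0.09, 0.3, 0.84], "turn": [0, 0, 0]}, {"grip": 0, "delta_pos": [-0.09, 0.3, 0.86], "turn": [0, 0, 0]}, {"grip": 0, "delta_pos": [-0.09, 0.3, 0.87], "turn": [0, 0, 0]}, {"grip": 0, "delta_pos": [-0.09, 0.3, 0.87], "turn": [0, 0, 0]}]'

```text
t: 13.65
eef_pos: [0.5194, -0.386, 0.0451]
ee_rot: [0.995, 0.098, 0.0, 0.0]
ft_force: [-0.4, 0.8, -2.7]
width: 0.0232
```

carry_out --commands '[{"grip": 0.5, "delta_pos": [0, 0, 0], "turn": [0, 0, 0]}, {"grip": 1, "delta_pos": [0, 0, 0], "turn": [0, 0, 0]}, {"grip": 1, "delta_pos": [0, 0, 0], "turn": [0, 0, 0]}, {"grip": 1, "delta_pos": [0, 0, 0], "turn": [0, 0, 0]}, {"grip": 1, "delta_pos": [0, 0, 0], "turn": [0, 0, 0]}, {"grip": 1, "delta_pos": [0, 0, -0.3], "turn": [0, 0, 0]}, {"grip": 1, "delta_pos": [0, 0, -0.7], "turn": [0, 0, 0]}, {"grip": 1, "delta_pos": [0, 0, -1], "turn": [0, 0, 0]}, {"grip": 1, "delta_pos": [0, 0, -1], "turn": [0, 0, 0]}]'

```text
t: 14.55
eef_pos: [0.5219, -0.3893, 0.151]
ee_rot: [0.995, 0.097, 0.004, 0.005]
ft_force: [1.0, -1.0, 0.1]
width: 0.0853
```

carry_out --commands '[{"grip": 1, "delta_pos": [-0.2, -0.6, -0.4], "turn": [0, 0, -0.07]}, {"grip": 1, "delta_pos": [-0.3, -1, -0.5], "turn": [0, 0, -0.14]}, {"grip": 1, "delta_pos": [-0.3, -1, -0.5], "turn": [0, 0, -0.21]}, {"grip": 1, "delta_pos": [-0.3, -1, -0.5], "turn": [0, 0, -0.28]}, {"grip": 1, "delta_pos": [-0.3, -1, -0.5], "turn": [0, 0, -0.35]}, {"grip": 1, "delta_pos": [-0.3, -1, -0.5], "turn": [0, 0, -0.42]}, {"grip": 1, "delta_pos": [-0.3, -1, -0.5], "turn": [0, 0, -0.49]}, {"grip": 1, "delta_pos": [-0.3, -1, -0.5], "turn": [0, 0, -0.56]}, {"grip": 1, "delta_pos": [-0.3, -1, -0.5], "turn": [0, 0, -0.63]}, {"grip": 1, "delta_pos": [-0.3, -1, -0.5], "turn": [0, 0, -0.7]}, {"grip": 1, "delta_pos": [-0.3, -1, -0.5], "turn": [0, 0, -0.7]}]'

```text
t: 15.65
eef_pos: [0.4695, -0.2937, 0.1933]
ee_rot: [0.699, 0.715, -0.0, -0.001]
ft_force: [-0.6, -0.1, 0.5]
width: 0.0855
```

Run:
```python
from h import *
need(.526,.324,.18,170.6)
for n in("top","scene"):
    d=survey(grab(n)); print(n,d["grip"],d["foot"],d["boxtops"])
```

```text
t 15.7 p [ 0.4695 -0.2937  0.1933] yaw 91.4 tz [-0.001  0.001 -1.   ] w 0.0855 F [-0.6 -0.1  0.5] q [-0.72  0.2   1.64  0.    1.3  -0.74]
delta (0.1m) [6.161 0.711 0.139] turn/2 [-1.000e-04 -9.000e-04 -6.916e-01]
top ([(0.6669, -0.5183, 0.0405, 0.0143, 59.0)], np.float64(0.071)) ([], np.float64(0.0275)) ([(0.5464, 0.53, 0.0307, 0.0282, -88.7), (0.5247, 0.3227, 0.1194, 0.0645, -9.4), (0.541, 0.4302, 0.1196, 0.0657, -6.6), (0.609, 0.5315, 0.0417, 0.0257, 1.4)], np.float64(0.0772))
scene ([(0.525, -0.3855, 0.0913, 0.0238, 11.0)], np.float64(0.0692)) ([(0.5228, -0.3857, 0.1378, 0.04, 11.0)], np.float64(0.0276)) ([(0.6163, 0.5231, 0.141, 0.0339, 0.6), (0.5332, 0.3198, 0.1344, 0.0672, -9.8), (0.5496, 0.4267, 0.1339, 0.0707, -6.7)], np.float64(0.0776))
```

carry_out --commands '[{"grip": 1, "delta_pos": [0.5, 0.06, 0], "turn": [0, 0, 0]}, {"grip": 1, "delta_pos": [1, 0.12, 0], "turn": [0, 0, 0]}, {"grip": 1, "delta_pos": [1, 0.12, 0], "turn": [0, 0, 0]}]'

```text
t: 16.05
eef_pos: [0.4791, -0.1886, 0.1935]
ee_rot: [0.698, 0.717, 0.001, -0.002]
ft_force: [-0.0, 0.4, 0.2]
width: 0.0854
```

carry_out --commands '[{"grip": 1, "delta_pos": [0.5, 0.06, 0], "turn": [0, 0, 0]}, {"grip": 1, "delta_pos": [1, 0.12, 0], "turn": [0, 0, 0]}, {"grip": 1, "delta_pos": [1, 0.12, 0], "turn": [0, 0, 0]}]'

```text
t: 16.35
eef_pos: [0.4889, -0.089, 0.1939]
ee_rot: [0.697, 0.717, 0.001, -0.001]
ft_force: [-0.1, -0.9, 1.6]
width: 0.085
```

carry_out --commands '[{"grip": 1, "delta_pos": [0.5, 0.06, 0], "turn": [0, 0, 0]}, {"grip": 1, "delta_pos": [1, 0.12, 0], "turn": [0, 0, 0]}, {"grip": 1, "delta_pos": [1, 0.12, 0], "turn": [0, 0, 0]}]'

```text
t: 16.65
eef_pos: [0.4989, 0.0106, 0.1942]
ee_rot: [0.697, 0.717, 0.001, -0.001]
ft_force: [0.7, -0.7, -0.7]
width: 0.0853
```

carry_out --commands '[{"grip": 1, "delta_pos": [0.5, 0.06, 0], "turn": [0, 0, 0]}, {"grip": 1, "delta_pos": [1, 0.12, 0], "turn": [0, 0, 0]}, {"grip": 1, "delta_pos": [1, 0.12, 0], "turn": [0, 0, 0]}]'

```text
t: 16.95
eef_pos: [0.5089, 0.1103, 0.1944]
ee_rot: [0.697, 0.717, 0.001, -0.0]
ft_force: [0.4, -0.9, -0.1]
width: 0.0854
```

carry_out --commands '[{"grip": 1, "delta_pos": [0.5, 0.06, 0], "turn": [0, 0, 0]}, {"grip": 1, "delta_pos": [1, 0.12, 0], "turn": [0, 0, 0]}, {"grip": 1, "delta_pos": [1, 0.12, 0], "turn": [0, 0, 0]}]'

```text
t: 17.25
eef_pos: [0.5189, 0.2102, 0.1944]
ee_rot: [0.697, 0.717, 0.001, -0.0]
ft_force: [-0.0, -1.1, 0.3]
width: 0.0856
```

carry_out --commands '[{"grip": 1, "delta_pos": [0.5, 0.06, 0], "turn": [0, 0, -0.07]}, {"grip": 1, "delta_pos": [1, 0.1, 0], "turn": [0, 0, -0.14]}, {"grip": 1, "delta_pos": [1, 0.1, 0], "turn": [0, 0, -0.21]}, {"grip": 1, "delta_pos": [1, 0.1, 0], "turn": [0, 0, -0.28]}, {"grip": 1, "delta_pos": [1, 0.1, 0], "turn": [0, 0, -0.35]}, {"grip": 1, "delta_pos": [1, 0.1, 0], "turn": [0, 0, -0.42]}, {"grip": 1, "delta_pos": [1, 0.1, 0], "turn": [0, 0, -0.49]}, {"grip": 1, "delta_pos": [1, 0.1, 0], "turn": [0, 0, -0.56]}, {"grip": 1, "delta_pos": [1, 0.1, 0], "turn": [0, 0, -0.63]}, {"grip": 1, "delta_pos": [1, 0.1, 0], "turn": [0, 0, -0.69]}, {"grip": 1, "delta_pos": [1, 0.1, 0], "turn": [0, 0, -0.69]}]'

```text
t: 18.35
eef_pos: [0.5267, 0.3049, 0.194]
ee_rot: [0.085, 0.996, -0.001, 0.0]
ft_force: [0.1, -0.8, 0.2]
width: 0.0854
```

Run:
```python
from h import *
need(.528,.324,.045,170.6)
```

```text
t 18.4 p [0.5267 0.3049 0.194 ] yaw 170.3 tz [-0.    -0.001 -1.   ] w 0.0854 F [ 0.1 -0.8  0.2] q [ 0.38  0.32  1.5  -0.    1.32 -1.02]
delta (0.1m) [0.02  0.193 1.49 ] turn/2 [-0.0007  0.0001 -0.0029]
```

carry_out --commands '[{"grip": 1, "delta_pos": [0.02, 0.19, 0.4], "turn": [0, 0, 0]}, {"grip": 1, "delta_pos": [0.02, 0.19, 0.8], "turn": [0, 0, 0]}, {"grip": 1, "delta_pos": [0.02, 0.19, 0.8], "turn": [0, 0, 0]}]'

```text
t: 18.65
eef_pos: [0.5224, 0.323, 0.1074]
ee_rot: [0.085, 0.996, -0.004, -0.006]
ft_force: [-0.2, 0.2, -0.5]
width: 0.0852
```

carry_out --commands '[{"grip": 1, "delta_pos": [0, 0, 0.3], "turn": [0, 0, 0]}, {"grip": 1, "delta_pos": [0, 0, 0.6], "turn": [0, 0, 0]}, {"grip": 1, "delta_pos": [0, 0, 0.76], "turn": [0, 0, 0]}, {"grip": 1, "delta_pos": [0, 0, 0.76], "turn": [0, 0, 0]}, {"grip": 0.9, "delta_pos": [0, 0, 0.76], "turn": [0, 0, 0]}, {"grip": 0.8, "delta_pos": [0, 0, 0.76], "turn": [0, 0, 0]}, {"grip": 0.7, "delta_pos": [0, 0, 0.76], "turn": [0, 0, 0]}, {"grip": 0.6, "delta_pos": [0, 0, 0.76], "turn": [0, 0, 0]}, {"grip": 0, "delta_pos": [0, 0, 0.76], "turn": [0, 0, 0]}, {"grip": 0, "delta_pos": [0, 0, 0.76], "turn": [0, 0, 0]}]' --newtons 60

```text
t: 19.65
eef_pos: [0.5284, 0.3268, 0.0407]
ee_rot: [0.083, 0.997, 0.0, 0.002]
ft_force: [0.1, -1.5, 7.7]
width: 0.0593
```

Run:
```python
from h import *
p=E0+.212*ey; print(p)
need(p[0],p[1],.12,173)
```

```text
[0.5668363  0.11641978]
t 19.6 p [0.5284 0.3268 0.0407] yaw 170.5 tz [ 0.004  0.001 -1.   ] w 0.0593 F [ 0.1 -1.5  7.7] q [ 0.42  0.52  1.57 -0.    1.05 -0.99]
delta (0.1m) [-0.731 -2.01  -0.793] turn/2 [ 0.0005  0.0017 -0.0222]
```

carry_out --commands '[{"grip": 0, "delta_pos": [0, 0, 0], "turn": [0, 0, 0]}, {"grip": 0, "delta_pos": [0, 0, -0.03], "turn": [0, 0, 0]}, {"grip": 0, "delta_pos": [0, 0, -0.1], "turn": [0, 0, 0]}, {"grip": 0, "delta_pos": [0, 0, -0.2], "turn": [0, 0, 0]}, {"grip": 0, "delta_pos": [0, 0, -0.32], "turn": [0, 0, 0]}, {"grip": 0, "delta_pos": [0, 0, -0.45], "turn": [0, 0, 0]}, {"grip": 0, "delta_pos": [0, 0, -0.58], "turn": [0, 0, 0]}, {"grip": 0, "delta_pos": [0, 0, -0.7], "turn": [0, 0, 0]}, {"grip": 0, "delta_pos": [0, 0, -0.78], "turn": [0, 0, 0]}, {"grip": 0, "delta_pos": [0, 0, -0.83], "turn": [0, 0, 0]}, {"grip": 0, "delta_pos": [0, 0, -0.85], "turn": [0, 0, 0]}, {"grip": 0, "delta_pos": [0, 0, -0.85], "turn": [0, 0, 0]}]' --newtons 80

```text
t: 20.85
eef_pos: [0.5267, 0.3265, 0.1233]
ee_rot: [0.083, 0.997, -0.0, -0.0]
ft_force: [0.9, 0.3, -2.5]
width: 0.059
```

Run:
```python
from h import *
need(.5668,.1164,.124,173)
g=grab("scene"); cv2.imwrite("pics/b1.png",cv2.resize(g["color"][100:260,380:600],None,fx=3,fy=3))
```

```text
t 20.9 p [0.5267 0.3265 0.1233] yaw 170.4 tz [-0. -0. -1.] w 0.059 F [ 0.9  0.3 -2.5] q [ 0.42  0.41  1.53  0.    1.2  -0.99]
delta (0.1m) [-0.745 -2.005 -0.007] turn/2 [-0.     -0.0001 -0.0223]
```

View pics/b1.png

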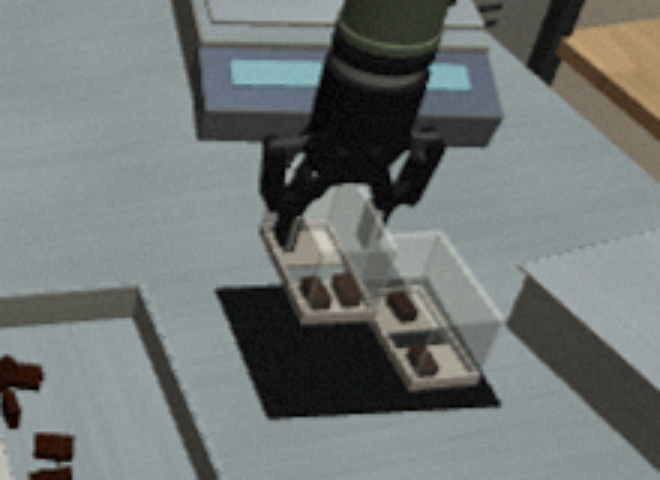

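Box 2 is lifted level with both sticks still on its lid. Carry it gently over the pan.

carry_out --commands '[{"grip": 0, "delta_pos": [-0.01, -0.03, 0], "turn": [0, 0, 0]}, {"grip": 0, "delta_pos": [-0.04, -0.1, 0], "turn": [0, 0, 0]}, {"grip": 0, "delta_pos": [-0.07, -0.2, 0], "turn": [0, 0, 0]}, {"grip": 0, "delta_pos": [-0.12, -0.32, 0], "turn": [0, 0, 0]}, {"grip": 0, "delta_pos": [-0.16, -0.44, 0], "turn": [0, 0, 0]}, {"grip": 0, "delta_pos": [-0.21, -0.56, 0], "turn": [0, 0, 0]}, {"grip": 0, "delta_pos": [-0.25, -0.68, 0], "turn": [0, 0, 0]}, {"grip": 0, "delta_pos": [-0.3, -0.8, 0], "turn": [0, 0, 0]}, {"grip": 0, "delta_pos": [-0.34, -0.9, 0], "turn": [0, 0, 0]}, {"grip": 0, "delta_pos": [-0.36, -0.97, 0], "turn": [0, 0, 0]}, {"grip": 0, "delta_pos": [-0.37, -1, 0], "turn": [0, 0, 0]}, {"grip": 0, "delta_pos": [-0.37, -1, 0], "turn": [0, 0, 0]}]'

```text
t: 22.1
eef_pos: [0.5467, 0.2215, 0.1233]
ee_rot: [0.084, 0.997, 0.0, -0.0]
ft_force: [-0.4, 0.1, -2.1]
width: 0.059
```

carry_out --commands '[{"grip": 0, "delta_pos": [-0.01, -0.03, 0], "turn": [0, 0, 0]}, {"grip": 0, "delta_pos": [-0.04, -0.1, 0], "turn": [0, 0, 0]}, {"grip": 0, "delta_pos": [-0.07, -0.2, 0], "turn": [0, 0, -0.01]}, {"grip": 0, "delta_pos": [-0.12, -0.32, 0], "turn": [0, 0, -0.01]}, {"grip": 0, "delta_pos": [-0.16, -0.44, 0], "turn": [0, 0, -0.01]}, {"grip": 0, "delta_pos": [-0.21, -0.56, 0], "turn": [0, 0, -0.02]}, {"grip": 0, "delta_pos": [-0.25, -0.68, 0], "turn": [0, 0, -0.02]}, {"grip": 0, "delta_pos": [-0.3, -0.8, 0], "turn": [0, 0, -0.02]}, {"grip": 0, "delta_pos": [-0.34, -0.9, 0], "turn": [0, 0, -0.02]}, {"grip": 0, "delta_pos": [-0.36, -0.97, 0], "turn": [0, 0, -0.02]}, {"grip": 0, "delta_pos": [-0.37, -1, 0], "turn": [0, 0, -0.02]}, {"grip": 0, "delta_pos": [-0.37, -1, 0], "turn": [0, 0, -0.02]}]'

```text
t: 23.3
eef_pos: [0.5666, 0.1167, 0.1233]
ee_rot: [0.064, 0.998, 0.0, -0.0]
ft_force: [-0.4, -0.3, -1.6]
width: 0.0595
```

Run:
```python
from h import *
need(.5668,.1164,.124,173)
g=grab("scene"); print(rect(g,reg(cloud(g),.4,.75,.0,.25)&(cloud(g)[...,2]>.14)&(cloud(g)[...,2]<.18),.16))
```

```text
t 23.3 p [0.5666 0.1167 0.1233] yaw 172.7 tz [-0.  0. -1.] w 0.0595 F [-0.4 -0.3 -1.6] q [ 0.05  0.33  1.64  0.    1.17 -1.39]
delta (0.1m) [-0.003 -0.002 -0.007] turn/2 [ 0.0001 -0.     -0.0026]
[(0.5937, 0.12, 0.1246, 0.1039, 86.5)]
```

carry_out --commands '[{"grip": 0, "delta_pos": [0, 0, 0], "turn": [0, -0.075, 0]}, {"grip": 0, "delta_pos": [0, 0, 0], "turn": [0, -0.15, 0]}, {"grip": 0, "delta_pos": [0, 0, 0], "turn": [0, -0.225, 0]}, {"grip": 0, "delta_pos": [0, 0, 0], "turn": [0, -0.3, 0]}, {"grip": 0, "delta_pos": [0, 0, 0], "turn": [0, -0.3, 0]}, {"grip": 0, "delta_pos": [0, 0, 0], "turn": [0, -0.3, 0]}, {"grip": 0, "delta_pos": [0, 0, 0], "turn": [0, -0.3, 0]}, {"grip": 0, "delta_pos": [0, 0, 0], "turn": [0, -0.3, 0]}]'

```text
t: 24.15
eef_pos: [0.5699, 0.1171, 0.1259]
ee_rot: [0.061, 0.953, -0.018, 0.297]
ft_force: [1.2, -0.2, -1.9]
width: 0.0593
```

Run:
```python
from h import *
need()
g=grab("scene"); choc(F=g); cv2.imwrite("pics/b2.png",cv2.resize(g["color"][90:290,340:560],None,fx=3,fy=3))
```

```text
t 24.1 p [0.5699 0.1171 0.1259] yaw 172.6 tz [ 0.563 -0.071 -0.823] w 0.0593 F [ 1.2 -0.2 -1.9] q [ 0.13  0.11  2.05 -0.36  0.42 -1.02]
scene choc px [384. 228.] area 185 loc -43.0 155.0 z 0.016
scene choc px [397. 249.] area 96 loc 36.0 177.0 z 0.013
scene choc px [399. 263.] area 153 loc 81.0 168.0 z 0.014
```

View pics/b2.png

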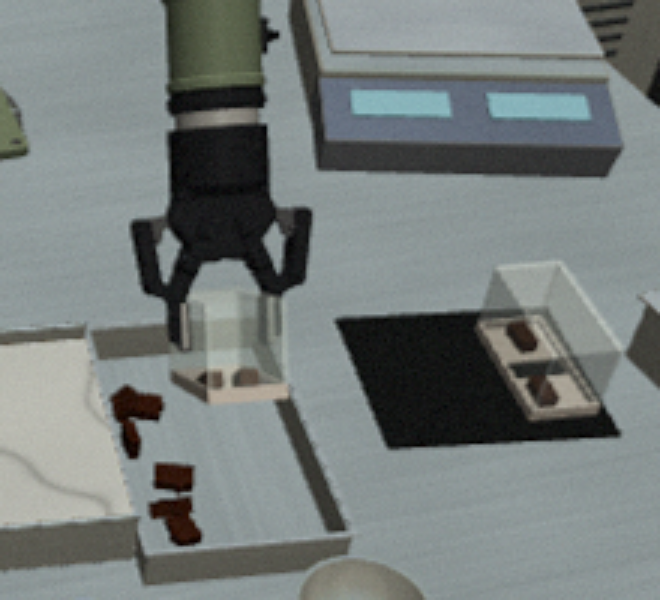

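carry_out --commands '[{"grip": 0, "delta_pos": [0, 0, 0], "turn": [0, 0.15, 0]}, {"grip": 0, "delta_pos": [0, 0, 0], "turn": [0, 0.3, 0]}, {"grip": 0, "delta_pos": [0, 0, 0], "turn": [0, 0.45, 0]}, {"grip": 0, "delta_pos": [0, 0, 0], "turn": [0, 0.6, 0]}, {"grip": 0, "delta_pos": [0, 0, 0], "turn": [0, 0.6, 0]}, {"grip": 0, "delta_pos": [0, 0, 0], "turn": [0, 0.6, 0]}, {"grip": 0, "delta_pos": [0, 0, 0], "turn": [0, 0.6, 0]}, {"grip": 0, "delta_pos": [0, 0, 0], "turn": [0, 0.6, 0]}, {"grip": 0, "delta_pos": [0, 0, 0], "turn": [0, 0.6, 0]}, {"grip": 0, "delta_pos": [0, 0, 0], "turn": [0, 0.6, 0]}, {"grip": 0, "delta_pos": [0, 0, 0], "turn": [0, 0.6, 0]}]'

```text
t: 25.3
eef_pos: [0.5672, 0.1172, 0.1248]
ee_rot: [0.06, 0.954, 0.019, -0.293]
ft_force: [0.7, 0.3, -1.0]
width: 0.0593
```

Run:
```python
from h import *
need()
g=grab("scene"); choc(F=g); choc("top"); cv2.imwrite("pics/b3.png",cv2.resize(g["color"][130:280,340:500],None,fx=4,fy=4,interpolation=cv2.INTER_CUBIC))
```

```text
t 25.3 p [0.5672 0.1172 0.1248] yaw 172.8 tz [-0.556  0.072 -0.828] w 0.0593 F [ 0.7  0.3 -1. ] q [ 0.01  0.71  1.19  0.08  1.84 -1.43]
scene choc px [384. 228.] area 185 loc -43.0 155.0 z 0.015
scene choc px [397. 249.] area 95 loc 36.0 177.0 z 0.012
scene choc px [399. 263.] area 150 loc 81.0 169.0 z 0.014
top choc px [263. 197.] area 32 loc 91.0 169.0 z 0.013
top choc px [266. 206.] area 41 loc 67.0 159.0 z 0.02
top choc px [261. 221.] area 34 loc 26.0 168.0 z 0.013
top choc px [266. 236.] area 26 loc -12.0 148.0 z 0.025
top choc px [259. 252.] area 106 loc -56.0 164.0 z 0.014
```

View pics/b3.png

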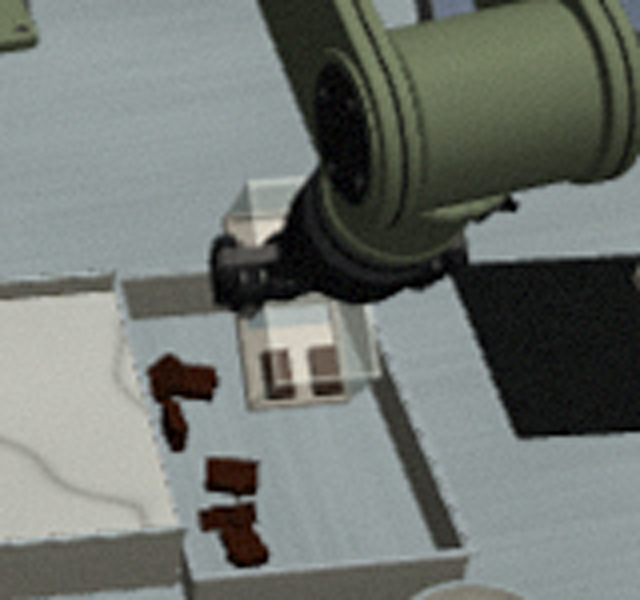

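```bash
cat >> h.py <<'E'
def sticks(n="scene",F=None,dz=.0367):
    F=F or grab(n); s=r.get_state(); M=Rt.from_quat(s["ee_rot"]).as_matrix(); p=s["eef_pos"]
    H=cv2.cvtColor(F["color"],cv2.COLOR_BGR2HSV); K=F["mtx"]; v,u=np.mgrid[0:480,0:640]
    d=np.stack([(u-K[0,2])/K[0,0],(v-K[1,2])/K[1,1],np.ones(u.shape)],-1)@F["R"]; o=-F["R"].T@F["t"]
    dt=d@M; ot=(o-p)@M; L=ot+dt*((dz-.010-ot[2])/dt[...,2])[...,None]
    ins=(np.abs(L[...,0])<.058)&(np.abs(L[...,1])<.029)
    b=F["color"].astype(int); m=ins&(H[...,2]<150)&((b[...,2]-b[...,0])>14)
    q,l,st,ce=cv2.connectedComponentsWithStats(m.astype(np.uint8))
    for i in range(1,q):
        if st[i,4]>=12: print(n,"stick px",ce[i].round(),st[i,4],"boxloc mm",(L[l==i].mean(0)[:2]*1000).round(),"x range",(np.percentile(L[l==i][:,0],[5,95])*1000).round())
E
python3 - <<'E'
from h import *
sticks(); sticks("top")
E
```

```text
scene stick px [410. 223.] 80 boxloc mm [-41. -10.] x range [-54. -27.]
scene stick px [421. 222.] 80 boxloc mm [-41.  18.] x range [-56. -27.]
```

carry_out --commands '[{"grip": 0, "delta_pos": [0, 0, 0], "turn": [0, -0.075, 0]}, {"grip": 0, "delta_pos": [0, 0, 0], "turn": [0, -0.15, 0]}, {"grip": 0, "delta_pos": [0, 0, 0], "turn": [0, -0.22, 0]}, {"grip": 0, "delta_pos": [0, 0, 0], "turn": [0, -0.3, 0]}, {"grip": 0, "delta_pos": [0, 0, 0], "turn": [0, -0.36, 0]}, {"grip": 0, "delta_pos": [0, 0, 0], "turn": [0, -0.4, 0]}, {"grip": 0, "delta_pos": [0, 0, 0], "turn": [0, -0.42, 0]}, {"grip": 0, "delta_pos": [0, 0, 0], "turn": [0, -0.42, 0]}, {"grip": 0, "delta_pos": [0, 0, 0], "turn": [0, -0.42, 0]}]'

```text
t: 26.4
eef_pos: [0.5662, 0.1172, 0.1244]
ee_rot: [0.063, 0.991, -0.007, 0.12]
ft_force: [0.5, -0.5, -2.3]
width: 0.0591
```

Run:
```python
from h import *
need(); sticks(); sticks("top"); choc()
```

```text
t 26.4 p [0.5662 0.1172 0.1244] yaw 172.7 tz [ 0.236 -0.03  -0.971] w 0.0591 F [ 0.5 -0.5 -2.3] q [ 0.08  0.21  1.82 -0.06  0.88 -1.33]
scene stick px [403. 210.] 76 boxloc mm [ 22. -18.] x range [-0. 46.]
scene stick px [426. 220.] 58 boxloc mm [-37.  20.] x range [-55. -19.]
scene stick px [414. 222.] 55 boxloc mm [-38.  -9.] x range [-55. -21.]
scene choc px [385. 228.] area 182 loc -43.0 155.0 z 0.016
scene choc px [397. 249.] area 95 loc 35.0 176.0 z 0.012
scene choc px [399. 263.] area 152 loc 81.0 168.0 z 0.014
```

carry_out --commands '[{"grip": 0, "delta_pos": [0.08, 0, 0], "turn": [0, -0.03, 0]}, {"grip": 0, "delta_pos": [-0.08, 0, 0], "turn": [0, -0.03, 0]}, {"grip": 0, "delta_pos": [0.08, 0, 0], "turn": [0, -0.03, 0]}, {"grip": 0, "delta_pos": [-0.08, 0, 0], "turn": [0, -0.03, 0]}, {"grip": 0, "delta_pos": [0.08, 0, 0], "turn": [0, -0.03, 0]}, {"grip": 0, "delta_pos": [-0.08, 0, 0], "turn": [0, -0.03, 0]}, {"grip": 0, "delta_pos": [0, 0, 0], "turn": [0, -0.03, 0]}, {"grip": 0, "delta_pos": [0, 0, 0], "turn": [0, -0.03, 0]}]'

```text
t: 27.35
eef_pos: [0.5656, 0.117, 0.1227]
ee_rot: [0.063, 0.987, -0.01, 0.148]
ft_force: [-0.7, 0.3, -1.7]
width: 0.0597
```

Run:
```python
from h import *
need(); sticks(); choc()
```

```text
t 27.4 p [0.5656 0.117  0.1227] yaw 172.7 tz [ 0.291 -0.037 -0.956] w 0.0597 F [-0.7  0.3 -1.7] q [ 0.09  0.19  1.86 -0.09  0.81 -1.3 ]
scene stick px [403. 211.] 65 boxloc mm [ 23. -19.] x range [-1. 47.]
scene stick px [422. 215.] 42 boxloc mm [-8. 20.] x range [-24.   7.]
scene choc px [384. 228.] area 185 loc -43.0 155.0 z 0.015
scene choc px [400. 246.] area 143 loc 31.0 182.0 z 0.013
scene choc px [399. 263.] area 151 loc 82.0 168.0 z 0.014
```

One stick fell; the other hangs at the slot. Shake again.

carry_out --commands '[{"grip": 0, "delta_pos": [0.08, 0, 0], "turn": [0, 0, 0]}, {"grip": 0, "delta_pos": [-0.08, 0, 0], "turn": [0, 0, 0]}, {"grip": 0, "delta_pos": [0.08, 0, 0], "turn": [0, 0, 0]}, {"grip": 0, "delta_pos": [0, 0, 0], "turn": [0, 0, 0]}, {"grip": 0, "delta_pos": [0, 0, 0], "turn": [0, 0, 0]}, {"grip": 0, "delta_pos": [0, 0, 0], "turn": [0, 0, 0]}]'

```text
t: 28.05
eef_pos: [0.5673, 0.117, 0.1238]
ee_rot: [0.063, 0.987, -0.009, 0.15]
ft_force: [-0.4, -0.2, -1.1]
width: 0.059
```

Run:
```python
from h import *
need(); F=grab("scene"); sticks(F=F); choc(F=F)
cv2.imwrite("pics/b4.png",cv2.resize(F["color"][130:280,340:500],None,fx=4,fy=4,interpolation=cv2.INTER_CUBIC))
```

```text
t 28.1 p [0.5673 0.117  0.1238] yaw 172.7 tz [ 0.294 -0.037 -0.955] w 0.059 F [-0.4 -0.2 -1.1] q [ 0.09  0.19  1.86 -0.09  0.8  -1.3 ]
scene stick px [403. 211.] 66 boxloc mm [ 21. -20.] x range [-5. 41.]
scene stick px [423. 215.] 41 boxloc mm [-8. 20.] x range [-24.   8.]
scene choc px [385. 228.] area 183 loc -43.0 155.0 z 0.016
scene choc px [400. 246.] area 144 loc 31.0 184.0 z 0.014
scene choc px [399. 263.] area 152 loc 82.0 168.0 z 0.014
```

View pics/b4.png

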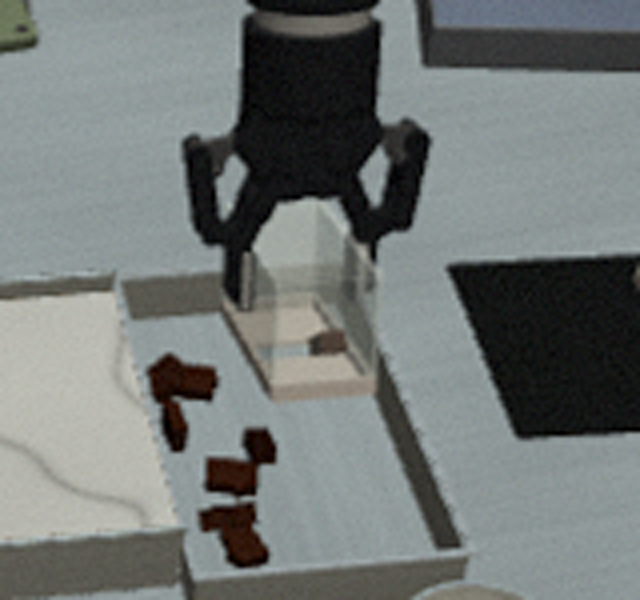

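carry_out --commands '[{"grip": 0, "delta_pos": [0, 0, 0], "turn": [0, 0.07, 0]}, {"grip": 0, "delta_pos": [0, 0, 0], "turn": [0, 0.15, 0]}, {"grip": 0, "delta_pos": [0.06, 0, 0], "turn": [0, 0.15, 0]}, {"grip": 0, "delta_pos": [-0.06, 0, 0], "turn": [0, 0.15, 0]}, {"grip": 0, "delta_pos": [0.06, 0, 0], "turn": [0, 0.15, 0]}, {"grip": 0, "delta_pos": [-0.06, 0, 0], "turn": [0, 0.15, 0]}, {"grip": 0, "delta_pos": [0, 0, 0], "turn": [0, 0.15, 0]}, {"grip": 0, "delta_pos": [0, 0, 0], "turn": [0, 0.15, 0]}, {"grip": 0, "delta_pos": [0, 0, 0], "turn": [0, 0.15, 0]}]'

```text
t: 29.0
eef_pos: [0.5656, 0.1172, 0.123]
ee_rot: [0.063, 0.998, -0.0, -0.0]
ft_force: [-0.3, -0.2, -2.6]
width: 0.0592
```

Run:
```python
from h import *
need(); F=grab("scene"); sticks(F=F); choc(F=F)
```

```text
t 29.0 p [0.5656 0.1172 0.123 ] yaw 172.8 tz [-0. -0. -1.] w 0.0592 F [-0.3 -0.2 -2.6] q [ 0.05  0.33  1.64 -0.    1.17 -1.39]
scene choc px [384. 228.] area 184 loc -43.0 155.0 z 0.016
scene choc px [401. 243.] area 209 loc 26.0 192.0 z 0.014
scene choc px [399. 263.] area 150 loc 81.0 169.0 z 0.014
```

Both sticks of box 2 are out (chocolate area in the pan grew twice, box empty). Return it.

carry_out --commands '[{"grip": 0, "delta_pos": [0.07, 0.2, 0], "turn": [0, 0, 0]}, {"grip": 0, "delta_pos": [0.15, 0.45, 0], "turn": [0, 0, 0]}, {"grip": 0, "delta_pos": [0.25, 0.7, 0], "turn": [0, 0, 0]}, {"grip": 0, "delta_pos": [0.34, 0.9, 0], "turn": [0, 0, 0]}, {"grip": 0, "delta_pos": [0.37, 1, 0], "turn": [0, 0, 0]}, {"grip": 0, "delta_pos": [0.37, 1, 0], "turn": [0, 0, 0]}]'

```text
t: 29.65
eef_pos: [0.5421, 0.222, 0.1233]
ee_rot: [0.062, 0.998, -0.0, 0.0]
ft_force: [0.7, 0.1, -1.3]
width: 0.0594
```

carry_out --commands '[{"grip": 0, "delta_pos": [0.07, 0.2, 0], "turn": [0, 0, 0]}, {"grip": 0, "delta_pos": [0.15, 0.45, 0], "turn": [0, 0, 0.01]}, {"grip": 0, "delta_pos": [0.25, 0.7, 0], "turn": [0, 0, 0.02]}, {"grip": 0, "delta_pos": [0.34, 0.9, 0], "turn": [0, 0, 0.02]}, {"grip": 0, "delta_pos": [0.37, 1, 0], "turn": [0, 0, 0.02]}, {"grip": 0, "delta_pos": [0.37, 1, 0], "turn": [0, 0, 0.02]}, {"grip": 0, "delta_pos": [0.37, 1, 0], "turn": [0, 0, 0.02]}]'

```text
t: 30.35
eef_pos: [0.5189, 0.3237, 0.1232]
ee_rot: [0.084, 0.997, -0.0, 0.0]
ft_force: [0.2, -0.5, -2.6]
width: 0.0592
```

Run:
```python
from h import *
need(.528,.3255,.0405,170.5); F=grab("scene"); sticks(F=F); choc(F=F)
for n in("top","scene"): print(survey(grab(n))["boxtops"])
```

```text
t 30.4 p [0.5189 0.3237 0.1232] yaw 170.4 tz [ 0.    -0.001 -1.   ] w 0.0592 F [ 0.2 -0.5 -2.6] q [ 0.42  0.4   1.55 -0.    1.19 -0.99]
delta (0.1m) [-0.087  0.034  0.827] turn/2 [-0.0005  0.0002 -0.0007]
scene stick px [476. 179.] 16 boxloc mm [31. -8.] x range [17. 48.]
scene stick px [481. 185.] 13 boxloc mm [ 9. -2.] x range [ 3. 20.]
scene choc px [384. 228.] area 186 loc -43.0 155.0 z 0.015
scene choc px [401. 242.] area 213 loc 25.0 193.0 z 0.014
scene choc px [399. 263.] area 151 loc 82.0 168.0 z 0.014
([(0.6324, 0.532, 0.0877, 0.0257, 1.3)], np.float64(0.0693))
([(0.6163, 0.5231, 0.141, 0.0339, 0.6), (0.5497, 0.4261, 0.1342, 0.0716, -6.5)], np.float64(0.0772))
```

carry_out --commands '[{"grip": 0, "delta_pos": [-0.09, 0.02, 0.2], "turn": [0, 0, 0]}, {"grip": 0, "delta_pos": [-0.09, 0.02, 0.45], "turn": [0, 0, 0]}, {"grip": 0, "delta_pos": [-0.09, 0.02, 0.65], "turn": [0, 0, 0]}, {"grip": 0, "delta_pos": [-0.09, 0.02, 0.77], "turn": [0, 0, 0]}, {"grip": 0, "delta_pos": [-0.09, 0.02, 0.81], "turn": [0, 0, 0]}, {"grip": 0, "delta_pos": [-0.09, 0.02, 0.82], "turn": [0, 0, 0]}, {"grip": 0, "delta_pos": [-0.09, 0.02, 0.82], "turn": [0, 0, 0]}, {"grip": 0.75, "delta_pos": [-0.09, 0.02, 0.82], "turn": [0, 0, 0]}, {"grip": 1, "delta_pos": [-0.09, 0.02, 0.82], "turn": [0, 0, 0]}, {"grip": 1, "delta_pos": [-0.09, 0.02, 0.82], "turn": [0, 0, 0]}, {"grip": 1, "delta_pos": [-0.09, 0.02, 0.82], "turn": [0, 0, 0]}, {"grip": 1, "delta_pos": [-0.09, 0.02, 0.82], "turn": [0, 0, 0]}]'

```text
t: 31.7
eef_pos: [0.5277, 0.3254, 0.0415]
ee_rot: [0.083, 0.997, 0.0, 0.0]
ft_force: [0.5, 0.3, -0.9]
width: 0.0855
```

carry_out --commands '[{"grip": 1, "delta_pos": [0, 0, -0.2], "turn": [0, 0, 0]}, {"grip": 1, "delta_pos": [0, 0, -0.6], "turn": [0, 0, 0]}, {"grip": 1, "delta_pos": [0, 0, -1], "turn": [0, 0, 0]}, {"grip": 1, "delta_pos": [-0.15, 0.5, -1], "turn": [0, 0, 0]}, {"grip": 1, "delta_pos": [-0.3, 1, -1], "turn": [0, 0, -0.025]}, {"grip": 1, "delta_pos": [-0.3, 1, -1], "turn": [0, 0, -0.025]}, {"grip": 1, "delta_pos": [-0.3, 1, -1], "turn": [0, 0, -0.025]}]'

```text
t: 32.4
eef_pos: [0.5735, 0.4197, 0.1402]
ee_rot: [0.058, 0.998, -0.0, -0.0]
ft_force: [-0.1, 0.4, 0.6]
width: 0.0856
```

Run:
```python
from h import *
need(.543,.433,.0385,173.4)
F=grab("scene"); d=survey(F); print(d["boxtops"],d["grip"],d["foot"]); choc(F=F)
cv2.imwrite("pics/b5.png",cv2.resize(F["color"][90:290,360:580],None,fx=3,fy=3))
```

```text
t 32.4 p [0.5735 0.4197 0.1402] yaw 173.4 tz [-0.001 -0.001 -1.   ] w 0.0856 F [-0.1  0.4  0.6] q [ 0.51  0.57  1.25 -0.    1.32 -0.94]
delta (0.1m) [0.317 0.098 1.017] turn/2 [-0.0005 -0.0005 -0.0001]
([(0.6169, 0.5231, 0.1422, 0.0339, 0.6), (0.5334, 0.3202, 0.1338, 0.0676, -9.5), (0.5497, 0.4261, 0.1324, 0.0716, -6.5)], np.float64(0.0776)) ([(0.5265, -0.3852, 0.0943, 0.0238, 11.0)], np.float64(0.069)) ([(0.5228, -0.3857, 0.1378, 0.0399, 11.0)], np.float64(0.0278))
scene choc px [384. 228.] area 184 loc -44.0 156.0 z 0.015
scene choc px [401. 242.] area 211 loc 25.0 193.0 z 0.014
scene choc px [399. 263.] area 153 loc 81.0 168.0 z 0.015
```

View pics/b5.png

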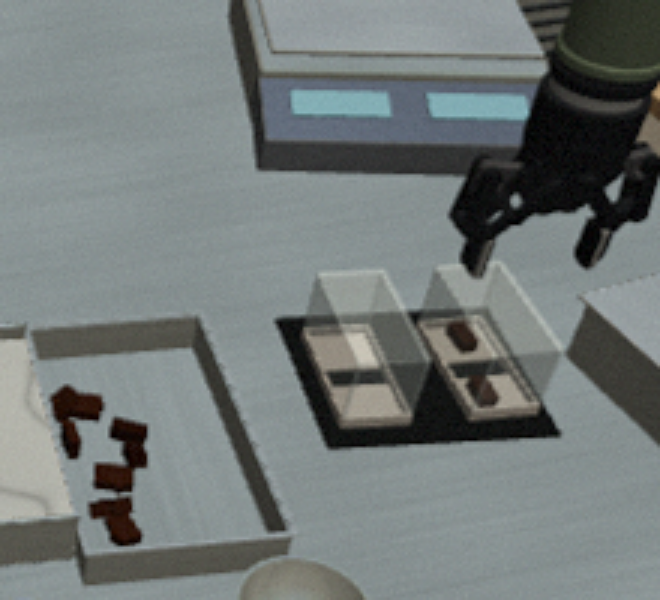

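Box 2 is empty and standing on its mat. Now box 1.

carry_out --commands '[{"grip": 1, "delta_pos": [0.31, 0.09, 0], "turn": [0, 0, 0]}, {"grip": 1, "delta_pos": [0.31, 0.09, 0], "turn": [0, 0, 0]}, {"grip": 1, "delta_pos": [0.31, 0.09, 0.3], "turn": [0, 0, 0]}, {"grip": 1, "delta_pos": [0.31, 0.09, 0.6], "turn": [0, 0, 0]}, {"grip": 1, "delta_pos": [0.31, 0.09, 0.9], "turn": [0, 0, 0]}, {"grip": 1, "delta_pos": [0.31, 0.09, 1], "turn": [0, 0, 0]}, {"grip": 1, "delta_pos": [0.31, 0.09, 1], "turn": [0, 0, 0]}]'

```text
t: 33.15
eef_pos: [0.5425, 0.4294, 0.0391]
ee_rot: [0.059, 0.998, -0.002, -0.002]
ft_force: [0.2, -0.2, 0.7]
width: 0.0849
```

carry_out --commands '[{"grip": 0.9, "delta_pos": [0, 0, 0], "turn": [0, 0, 0]}, {"grip": 0.8, "delta_pos": [0, 0, 0], "turn": [0, 0, 0]}, {"grip": 0.7, "delta_pos": [0, 0, 0], "turn": [0, 0, 0]}, {"grip": 0.6, "delta_pos": [0, 0, 0], "turn": [0, 0, 0]}, {"grip": 0, "delta_pos": [0, 0, 0], "turn": [0, 0, 0]}, {"grip": 0, "delta_pos": [0, 0, 0], "turn": [0, 0, 0]}, {"grip": 0, "delta_pos": [0, 0, 0], "turn": [0, 0, 0]}]' --newtons 60

```text
t: 33.85
eef_pos: [0.5458, 0.4327, 0.0441]
ee_rot: [0.058, 0.998, 0.001, 0.002]
ft_force: [0.2, 0.9, 6.2]
width: 0.0596
```

Run:
```python
from h import *
need(.5668,.1164,.124,173)
```

```text
t 33.9 p [0.5458 0.4327 0.0441] yaw 173.3 tz [ 0.004  0.003 -1.   ] w 0.0596 F [0.2 0.9 6.2] q [ 0.55  0.65  1.35  0.    1.14 -0.91]
delta (0.1m) [-0.58  -3.115 -0.806] turn/2 [0.0015 0.0019 0.0028]
```

carry_out --commands '[{"grip": 0, "delta_pos": [0, 0, -0.03], "turn": [0, 0, 0]}, {"grip": 0, "delta_pos": [0, 0, -0.08], "turn": [0, 0, 0]}, {"grip": 0, "delta_pos": [0, 0, -0.17], "turn": [0, 0, 0]}, {"grip": 0, "delta_pos": [0, 0, -0.28], "turn": [0, 0, 0]}, {"grip": 0, "delta_pos": [0, 0, -0.4], "turn": [0, 0, 0]}, {"grip": 0, "delta_pos": [0, 0, -0.53], "turn": [0, 0, 0]}, {"grip": 0, "delta_pos": [0, 0, -0.66], "turn": [0, 0, 0]}, {"grip": 0, "delta_pos": [0, 0, -0.78], "turn": [0, 0, 0]}, {"grip": 0, "delta_pos": [0, 0, -0.88], "turn": [0, 0, 0]}, {"grip": 0, "delta_pos": [0, 0, -0.95], "turn": [0, 0, 0]}, {"grip": 0, "delta_pos": [0, 0, -1], "turn": [0, 0, 0]}, {"grip": 0, "delta_pos": [0, 0, -1], "turn": [0, 0, 0]}]' --newtons 80

```text
t: 35.05
eef_pos: [0.5444, 0.4317, 0.1421]
ee_rot: [0.058, 0.998, 0.0, 0.001]
ft_force: [0.6, 0.8, -3.5]
width: 0.0593
```

Run:
```python
from h import *
need(.5668,.1164,.126,173); F=grab("scene"); sticks(F=F,dz=.040); print(survey(F)["boxtops"])
C=cloud(F); z=C[...,2]; m=reg(C,.45,.65,.38,.5)&(z>.14)&(z<.2); print(rect(F,m,.175),np.histogram(z[m],12))
```

```text
t 35.0 p [0.5444 0.4317 0.1421] yaw 173.3 tz [ 0.001  0.001 -1.   ] w 0.0593 F [ 0.6  0.8 -3.5] q [ 0.55  0.54  1.3   0.    1.3  -0.91]
delta (0.1m) [-0.589 -3.105  0.159] turn/2 [0.0004 0.0005 0.0027]
scene stick px [522. 176.] 123 boxloc mm [25. -6.] x range [ 4. 50.]
scene stick px [533. 191.] 55 boxloc mm [-36.  -4.] x range [-57. -18.]
([(0.616, 0.5243, 0.1392, 0.0314, 0.6), (0.5333, 0.3196, 0.1338, 0.0689, -9.5)], np.float64(0.0768))
[(0.5598, 0.4248, 0.1893, 0.1029, -42.4)] (array([ 81,  84,  76,  80,  76,  81, 126, 477,  35,  50,  64,  53]), array([0.14001166, 0.14500282, 0.14999399, 0.15498516, 0.15997633,
       0.16496749, 0.16995866, 0.17494983, 0.179941  , 0.18493216,
       0.18992333, 0.1949145 , 0.19990566]))
```

carry_out --commands '[{"grip": 0, "delta_pos": [-0.01, -0.03, 0], "turn": [0, 0, 0]}, {"grip": 0, "delta_pos": [-0.02, -0.1, 0], "turn": [0, 0, 0]}, {"grip": 0, "delta_pos": [-0.04, -0.2, 0], "turn": [0, 0, 0]}, {"grip": 0, "delta_pos": [-0.06, -0.32, 0], "turn": [0, 0, 0]}, {"grip": 0, "delta_pos": [-0.09, -0.44, 0], "turn": [0, 0, 0]}, {"grip": 0, "delta_pos": [-0.11, -0.56, 0], "turn": [0, 0, 0]}, {"grip": 0, "delta_pos": [-0.13, -0.68, 0], "turn": [0, 0, 0]}, {"grip": 0, "delta_pos": [-0.16, -0.8, 0], "turn": [0, 0, 0]}, {"grip": 0, "delta_pos": [-0.18, -0.9, 0], "turn": [0, 0, 0]}, {"grip": 0, "delta_pos": [-0.19, -0.97, 0], "turn": [0, 0, 0]}, {"grip": 0, "delta_pos": [-0.2, -1, 0], "turn": [0, 0, 0]}, {"grip": 0, "delta_pos": [-0.2, -1, 0], "turn": [0, 0, 0]}]'

```text
t: 36.3
eef_pos: [0.5524, 0.3295, 0.1414]
ee_rot: [0.059, 0.998, 0.0, 0.0]
ft_force: [0.1, 0.3, -2.7]
width: 0.0592
```

carry_out --commands '[{"grip": 0, "delta_pos": [-0.01, -0.03, 0], "turn": [0, 0, 0]}, {"grip": 0, "delta_pos": [-0.02, -0.1, 0], "turn": [0, 0, 0]}, {"grip": 0, "delta_pos": [-0.04, -0.2, 0], "turn": [0, 0, 0]}, {"grip": 0, "delta_pos": [-0.06, -0.32, 0], "turn": [0, 0, 0]}, {"grip": 0, "delta_pos": [-0.09, -0.44, 0], "turn": [0, 0, 0]}, {"grip": 0, "delta_pos": [-0.11, -0.56, 0], "turn": [0, 0, 0]}, {"grip": 0, "delta_pos": [-0.13, -0.68, 0], "turn": [0, 0, 0]}, {"grip": 0, "delta_pos": [-0.16, -0.8, 0], "turn": [0, 0, 0]}, {"grip": 0, "delta_pos": [-0.18, -0.9, 0], "turn": [0, 0, 0]}, {"grip": 0, "delta_pos": [-0.19, -0.97, 0], "turn": [0, 0, 0]}, {"grip": 0, "delta_pos": [-0.2, -1, 0], "turn": [0, 0, 0]}, {"grip": 0, "delta_pos": [-0.2, -1, 0], "turn": [0, 0, 0]}]'

```text
t: 37.5
eef_pos: [0.5606, 0.2278, 0.1413]
ee_rot: [0.059, 0.998, 0.0, 0.0]
ft_force: [0.6, -0.4, -2.6]
width: 0.0591
```

carry_out --commands '[{"grip": 0, "delta_pos": [-0.01, -0.03, 0], "turn": [0, 0, 0]}, {"grip": 0, "delta_pos": [-0.02, -0.1, 0], "turn": [0, 0, 0]}, {"grip": 0, "delta_pos": [-0.04, -0.2, 0], "turn": [0, 0, 0]}, {"grip": 0, "delta_pos": [-0.06, -0.32, 0], "turn": [0, 0, 0]}, {"grip": 0, "delta_pos": [-0.09, -0.44, 0], "turn": [0, 0, 0]}, {"grip": 0, "delta_pos": [-0.11, -0.56, 0.03], "turn": [0, 0, 0]}, {"grip": 0, "delta_pos": [-0.13, -0.68, 0.06], "turn": [0, 0, 0]}, {"grip": 0, "delta_pos": [-0.16, -0.8, 0.1], "turn": [0, 0, 0]}, {"grip": 0, "delta_pos": [-0.18, -0.9, 0.13], "turn": [0, 0, 0]}, {"grip": 0, "delta_pos": [-0.19, -0.97, 0.15], "turn": [0, 0, 0]}, {"grip": 0, "delta_pos": [-0.2, -1, 0.15], "turn": [0, 0, 0]}, {"grip": 0, "delta_pos": [-0.2, -1, 0.15], "turn": [0, 0, 0]}]'

```text
t: 38.7
eef_pos: [0.5688, 0.1261, 0.1263]
ee_rot: [0.059, 0.998, 0.0, 0.0]
ft_force: [-0.7, 0.7, -4.2]
width: 0.0592
```

Run:
```python
from h import *
need(.5668,.1164,.126,173); F=grab("scene"); sticks(F=F,dz=.040); choc(F=F); print(survey(F)["boxtops"])
```

```text
t 38.7 p [0.5688 0.1261 0.1263] yaw 173.3 tz [ 0.  0. -1.] w 0.0592 F [-0.7  0.7 -4.2] q [ 0.07  0.34  1.63  0.    1.18 -1.38]
delta (0.1m) [ 0.009 -0.099  0.003] turn/2 [0.0001 0.     0.0024]
scene stick px [414. 201.] 56 boxloc mm [40.  3.] x range [21. 57.]
scene stick px [416. 222.] 59 boxloc mm [-32.  -9.] x range [-46. -19.]
scene choc px [384. 228.] area 187 loc -44.0 155.0 z 0.015
scene choc px [401. 242.] area 213 loc 25.0 193.0 z 0.014
scene choc px [399. 263.] area 152 loc 81.0 168.0 z 0.014
([(0.6163, 0.5231, 0.141, 0.0339, 0.6), (0.5328, 0.32, 0.1327, 0.0682, -9.5)], np.float64(0.0769))
```

carry_out --commands '[{"grip": 0, "delta_pos": [0, 0, 0], "turn": [0, -0.07, 0]}, {"grip": 0, "delta_pos": [0, 0, 0], "turn": [0, -0.14, 0]}, {"grip": 0, "delta_pos": [0.08, 0, 0], "turn": [0, -0.15, 0]}, {"grip": 0, "delta_pos": [-0.08, 0, 0], "turn": [0, -0.15, 0]}, {"grip": 0, "delta_pos": [0.08, 0, 0], "turn": [0, -0.15, 0]}, {"grip": 0, "delta_pos": [-0.08, 0, 0], "turn": [0, -0.15, 0]}, {"grip": 0, "delta_pos": [0, 0, 0], "turn": [0, -0.15, 0]}, {"grip": 0, "delta_pos": [0, 0, 0], "turn": [0, -0.15, 0]}]'

```text
t: 39.55
eef_pos: [0.5675, 0.1271, 0.1261]
ee_rot: [0.057, 0.987, -0.009, 0.148]
ft_force: [-0.2, 0.1, -3.6]
width: 0.0589
```

Run:
```python
from h import *
need(); F=grab("scene"); sticks(F=F,dz=.040); choc(F=F)
```

```text
t 39.5 p [0.5675 0.1271 0.1261] yaw 173.3 tz [ 0.292 -0.034 -0.956] w 0.0589 F [-0.2  0.1 -3.6] q [ 0.11  0.19  1.85 -0.09  0.81 -1.3 ]
scene stick px [415. 207.] 31 boxloc mm [40.  5.] x range [18. 54.]
scene stick px [407. 212.] 76 boxloc mm [ 18. -22.] x range [-32.  51.]
scene stick px [415. 216.] 31 boxloc mm [-9. -9.] x range [-22.   5.]
scene choc px [384. 228.] area 183 loc -43.0 155.0 z 0.015
scene choc px [401. 242.] area 215 loc 25.0 193.0 z 0.014
scene choc px [399. 263.] area 153 loc 82.0 169.0 z 0.014
```

carry_out --commands '[{"grip": 0, "delta_pos": [0, 0, 0], "turn": [0, 0.07, 0]}, {"grip": 0, "delta_pos": [0, 0, 0], "turn": [0, 0.15, 0]}, {"grip": 0, "delta_pos": [0.06, 0, 0], "turn": [0, 0.15, 0]}, {"grip": 0, "delta_pos": [-0.06, 0, 0], "turn": [0, 0.15, 0]}, {"grip": 0, "delta_pos": [0.06, 0, 0], "turn": [0, 0.15, 0]}, {"grip": 0, "delta_pos": [-0.06, 0, 0], "turn": [0, 0.15, 0]}, {"grip": 0, "delta_pos": [0, 0, 0], "turn": [0, 0.15, 0]}, {"grip": 0, "delta_pos": [0, 0, 0], "turn": [0, 0.15, 0]}]'

```text
t: 40.4
eef_pos: [0.5672, 0.1268, 0.1259]
ee_rot: [0.058, 0.998, -0.0, -0.001]
ft_force: [0.4, 0.8, -3.9]
width: 0.0593
```

Run:
```python
from h import *
need(); F=grab("scene"); sticks(F=F,dz=.040); choc(F=F)
```

```text
t 40.4 p [0.5672 0.1268 0.1259] yaw 173.3 tz [-0.001  0.    -1.   ] w 0.0593 F [ 0.4  0.8 -3.9] q [ 0.07  0.34  1.63  0.    1.18 -1.38]
scene stick px [413. 202.] 68 boxloc mm [35.  2.] x range [15. 55.]
scene stick px [406. 206.] 14 boxloc mm [ 25. -18.] x range [17. 36.]
scene stick px [412. 215.] 54 boxloc mm [-10. -13.] x range [-36.   7.]
scene choc px [384. 228.] area 186 loc -44.0 155.0 z 0.016
scene choc px [401. 242.] area 214 loc 24.0 194.0 z 0.014
scene choc px [399. 263.] area 152 loc 81.0 168.0 z 0.014
```

carry_out --commands '[{"grip": 0, "delta_pos": [0, 0, 0], "turn": [0, 0.07, 0]}, {"grip": 0, "delta_pos": [0, 0, 0], "turn": [0, 0.14, 0]}, {"grip": 0, "delta_pos": [0.08, 0, 0], "turn": [0, 0.15, 0]}, {"grip": 0, "delta_pos": [-0.08, 0, 0], "turn": [0, 0.15, 0]}, {"grip": 0, "delta_pos": [0.08, 0, 0], "turn": [0, 0.15, 0]}, {"grip": 0, "delta_pos": [-0.08, 0, 0], "turn": [0, 0.15, 0]}, {"grip": 0, "delta_pos": [0, 0, 0], "turn": [0, 0.15, 0]}, {"grip": 0, "delta_pos": [0, 0, 0], "turn": [0, 0.15, 0]}]'

```text
t: 41.25
eef_pos: [0.5674, 0.1268, 0.1264]
ee_rot: [0.058, 0.987, 0.009, -0.149]
ft_force: [-0.3, -0.4, -2.5]
width: 0.0592
```

Run:
```python
from h import *
need(); F=grab("scene"); sticks(F=F,dz=.040); choc(F=F)
cv2.imwrite("pics/b6.png",cv2.resize(F["color"][130:280,340:500],None,fx=4,fy=4,interpolation=cv2.INTER_CUBIC))
```

```text
t 41.2 p [0.5674 0.1268 0.1264] yaw 173.3 tz [-0.294  0.034 -0.955] w 0.0592 F [-0.3 -0.4 -2.5] q [ 0.05  0.52  1.4   0.05  1.52 -1.42]
scene stick px [416. 207.] 63 boxloc mm [5. 2.] x range [-10.  20.]
scene choc px [384. 228.] area 185 loc -44.0 155.0 z 0.015
scene choc px [401. 242.] area 213 loc 25.0 192.0 z 0.014
scene choc px [399. 263.] area 151 loc 81.0 168.0 z 0.014
```

View pics/b6.png

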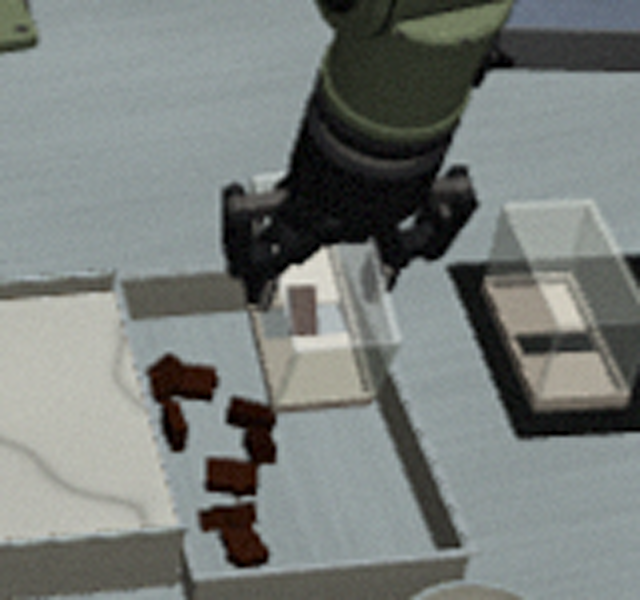

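One stick is at the slot; the other has left the box (probably hidden under it). Level and shake.

carry_out --commands '[{"grip": 0, "delta_pos": [0, 0, 0], "turn": [0, -0.07, 0]}, {"grip": 0, "delta_pos": [0, 0, 0], "turn": [0, -0.17, 0]}, {"grip": 0, "delta_pos": [0.06, 0, 0], "turn": [0, -0.17, 0]}, {"grip": 0, "delta_pos": [-0.06, 0, 0], "turn": [0, -0.17, 0]}, {"grip": 0, "delta_pos": [0.06, 0, 0], "turn": [0, -0.17, 0]}, {"grip": 0, "delta_pos": [-0.06, 0, 0], "turn": [0, -0.17, 0]}, {"grip": 0, "delta_pos": [0, 0, 0], "turn": [0, -0.15, 0]}, {"grip": 0, "delta_pos": [0, 0, 0], "turn": [0, -0.15, 0]}]'

```text
t: 42.1
eef_pos: [0.5702, 0.1263, 0.1266]
ee_rot: [0.059, 0.998, 0.0, 0.001]
ft_force: [0.1, -0.3, -2.1]
width: 0.0592
```

Run:
```python
from h import *
need(); F=grab("scene"); sticks(F=F,dz=.040); choc(F=F)
```

```text
t 42.1 p [0.5702 0.1263 0.1266] yaw 173.3 tz [ 0.001  0.    -1.   ] w 0.0592 F [ 0.1 -0.3 -2.1] q [ 0.07  0.34  1.62  0.    1.18 -1.38]
scene stick px [406. 206.] 16 boxloc mm [ 29. -18.] x range [19. 45.]
scene choc px [384. 228.] area 186 loc -43.0 155.0 z 0.016
scene choc px [401. 242.] area 212 loc 24.0 193.0 z 0.014
scene choc px [416. 246.] area 62 loc 37.0 224.0 z 0.015
scene choc px [399. 263.] area 152 loc 81.0 168.0 z 0.015
```

carry_out --commands '[{"grip": 0, "delta_pos": [0, 0, -0.1], "turn": [0, 0, 0]}, {"grip": 0, "delta_pos": [0, 0, -0.25], "turn": [0, 0, 0]}, {"grip": 0, "delta_pos": [0, 0, -0.45], "turn": [0, 0, 0]}, {"grip": 0, "delta_pos": [0, 0, -0.65], "turn": [0, 0, 0]}, {"grip": 0, "delta_pos": [0, 0, -0.85], "turn": [0, 0, 0]}, {"grip": 0, "delta_pos": [0, 0, -0.95], "turn": [0, 0, 0]}, {"grip": 0, "delta_pos": [0, 0, -1], "turn": [0, 0, 0]}]'

```text
t: 42.85
eef_pos: [0.5697, 0.1266, 0.2288]
ee_rot: [0.058, 0.998, 0.0, 0.002]
ft_force: [-0.0, 0.2, -3.1]
width: 0.0594
```

Run:
```python
from h import *
need(); F=grab("scene"); sticks(F=F,dz=.040); choc(F=F); choc("top")
cv2.imwrite("pics/b7.png",cv2.resize(F["color"][100:280,340:500],None,fx=4,fy=3.3,interpolation=cv2.INTER_CUBIC))
```

```text
t 42.9 p [0.5697 0.1266 0.2288] yaw 173.3 tz [ 0.004  0.    -1.   ] w 0.0594 F [-0.   0.2 -3.1] q [ 0.07  0.23  1.53 -0.    1.37 -1.38]
scene stick px [409. 171.] 15 boxloc mm [ 31. -24.] x range [23. 45.]
scene choc px [384. 228.] area 184 loc -43.0 155.0 z 0.016
scene choc px [415. 225.] area 49 loc -39.0 238.0 z 0.017
scene choc px [401. 242.] area 208 loc 25.0 193.0 z 0.014
scene choc px [416. 246.] area 62 loc 35.0 223.0 z 0.015
scene choc px [399. 263.] area 153 loc 81.0 168.0 z 0.014
top choc px [263. 198.] area 40 loc 89.0 171.0 z 0.012
top choc px [264. 206.] area 26 loc 68.0 163.0 z 0.021
top choc px [258. 219.] area 71 loc 31.0 177.0 z 0.012
top choc px [247. 236.] area 28 loc -18.0 200.0 z 0.017
top choc px [266. 236.] area 20 loc -12.0 148.0 z 0.025
top choc px [256. 251.] area 58 loc -55.0 174.0 z 0.013
```

View pics/b7.png

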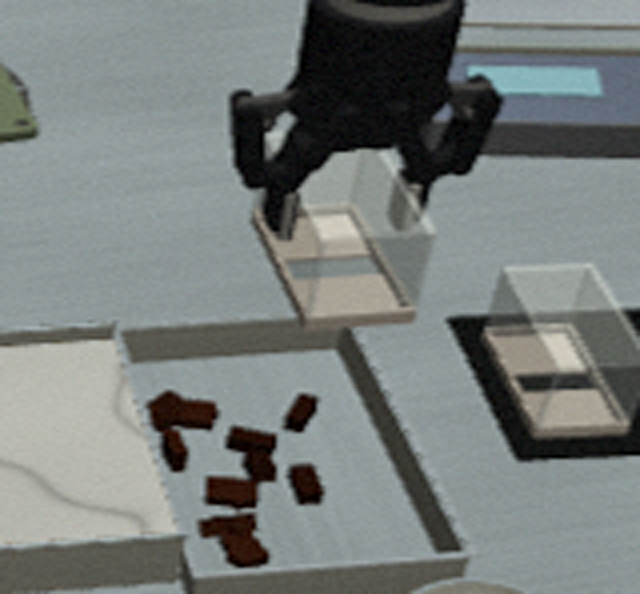

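Box 1 is empty and all 10 pieces lie in the pan. Return box 1.

carry_out --commands '[{"grip": 0, "delta_pos": [0.05, 0.2, 0], "turn": [0, 0, 0]}, {"grip": 0, "delta_pos": [0.1, 0.5, 0], "turn": [0, 0, 0]}, {"grip": 0, "delta_pos": [0.15, 0.8, 0], "turn": [0, 0, 0]}, {"grip": 0, "delta_pos": [0.2, 1, 0], "turn": [0, 0, 0]}, {"grip": 0, "delta_pos": [0.2, 1, 0], "turn": [0, 0, 0]}]'

```text
t: 43.45
eef_pos: [0.5589, 0.2306, 0.2245]
ee_rot: [0.057, 0.998, 0.0, -0.002]
ft_force: [-0.1, 0.2, -4.0]
width: 0.0592
```

carry_out --commands '[{"grip": 0, "delta_pos": [0.05, 0.2, 0], "turn": [0, 0, 0]}, {"grip": 0, "delta_pos": [0.1, 0.5, 0], "turn": [0, 0, 0]}, {"grip": 0, "delta_pos": [0.15, 0.8, 0], "turn": [0, 0, 0]}, {"grip": 0, "delta_pos": [0.2, 1, 0], "turn": [0, 0, 0]}, {"grip": 0, "delta_pos": [0.2, 1, 0], "turn": [0, 0, 0]}]'

```text
t: 43.95
eef_pos: [0.5512, 0.3315, 0.2248]
ee_rot: [0.057, 0.998, -0.0, -0.001]
ft_force: [-0.3, -0.7, -2.7]
width: 0.0595
```

carry_out --commands '[{"grip": 0, "delta_pos": [0.05, 0.2, 0], "turn": [0, 0, 0]}, {"grip": 0, "delta_pos": [0.1, 0.5, 0], "turn": [0, 0, 0]}, {"grip": 0, "delta_pos": [0.15, 0.8, 0.2], "turn": [0, 0, 0]}, {"grip": 0, "delta_pos": [0.2, 1, 0.5], "turn": [0, 0, 0]}, {"grip": 0, "delta_pos": [0.2, 1, 0.7], "turn": [0, 0, 0]}, {"grip": 0, "delta_pos": [0.2, 1, 0.8], "turn": [0, 0, 0]}, {"grip": 0, "delta_pos": [0.2, 1, 0.8], "turn": [0, 0, 0]}]'

```text
t: 44.65
eef_pos: [0.543, 0.4292, 0.1431]
ee_rot: [0.059, 0.998, -0.002, -0.002]
ft_force: [-0.4, 0.1, -2.7]
width: 0.0592
```

Run:
```python
from h import *
need(.5445,.4325,.0445,171.5)
for n in("top","scene"): print(survey(grab(n))["boxtops"])
F=grab("scene"); C=cloud(F); z=C[...,2]; m=reg(C,.45,.65,.38,.5)&(z>.14)&(z<.2); print(np.histogram(z[m],12))
```

```text
t 44.6 p [0.543  0.4292 0.1431] yaw 173.2 tz [-0.005 -0.004 -1.   ] w 0.0592 F [-0.4  0.1 -2.7] q [ 0.54  0.53  1.3  -0.    1.31 -0.91]
delta (0.1m) [-0.016  0.039  0.985] turn/2 [-0.0022 -0.0022  0.0152]
([(0.5252, 0.3234, 0.1193, 0.0642, -9.6), (0.6174, 0.5309, 0.0349, 0.0217, 7.0), (0.6579, 0.534, 0.0362, 0.018, 1.4)], np.float64(0.0773))
([(0.6177, 0.5231, 0.144, 0.0339, 0.6), (0.5335, 0.3201, 0.134, 0.0678, -9.5)], np.float64(0.0769))
(array([ 73,  83,  79,  86,  80,  79,  81, 129, 478,  38,  47,  74]), array([0.14008123, 0.1450507 , 0.15002018, 0.15498966, 0.15995913,
       0.16492861, 0.16989808, 0.17486756, 0.17983704, 0.18480651,
       0.18977599, 0.19474547, 0.19971494]))
```

carry_out --commands '[{"grip": 0, "delta_pos": [0, 0.02, 0.2], "turn": [0, 0, 0]}, {"grip": 0, "delta_pos": [0, 0.02, 0.5], "turn": [0, 0, 0]}, {"grip": 0, "delta_pos": [0, 0.02, 0.75], "turn": [0, 0, 0]}, {"grip": 0, "delta_pos": [0, 0.02, 0.9], "turn": [0, 0, 0.01]}, {"grip": 0, "delta_pos": [0, 0.02, 0.95], "turn": [0, 0, 0.015]}, {"grip": 0, "delta_pos": [0, 0.02, 0.97], "turn": [0, 0, 0.015]}, {"grip": 0, "delta_pos": [0, 0.02, 0.97], "turn": [0, 0, 0.015]}]'

```text
t: 45.5
eef_pos: [0.5454, 0.434, 0.0509]
ee_rot: [0.073, 0.997, 0.001, 0.001]
ft_force: [-0.1, -0.1, -2.1]
width: 0.0589
```

Run:
```python
from h import *
need(.5445,.4325,.0435,171.5)
d=survey(grab("scene")); print(d["boxtops"],d["grip"])
F=grab("scene"); C=cloud(F); z=C[...,2]; m=reg(C,.45,.62,.38,.5)&(z>.065)&(z<.1); print(np.histogram(z[m],14))
```

```text
t 45.5 p [0.5454 0.434  0.0509] yaw 171.6 tz [ 0.002  0.001 -1.   ] w 0.0589 F [-0.1 -0.1 -2.1] q [ 0.55  0.64  1.35 -0.    1.15 -0.88]
delta (0.1m) [ 0.007 -0.017  0.074] turn/2 [0.0009 0.0011 0.0007]
([(0.6159, 0.5231, 0.1383, 0.0339, 0.6), (0.5678, 0.4309, 0.1001, 0.0974, -83.9), (0.5338, 0.3201, 0.1346, 0.0678, -9.6)], np.float64(0.0783)) ([(0.5261, -0.3853, 0.0934, 0.0238, 11.0)], np.float64(0.069))
(array([ 39,  29,  42,  28,  29,  35,  45, 134, 297,  71,  14,  16,  21,
        18]), array([0.06514476, 0.06761076, 0.07007676, 0.07254277, 0.07500877,
       0.07747477, 0.07994078, 0.08240678, 0.08487279, 0.08733879,
       0.08980479, 0.0922708 , 0.0947368 , 0.0972028 , 0.09966881]))
```

carry_out --commands '[{"grip": 0, "delta_pos": [0, 0, 0.03], "turn": [0, 0, 0]}, {"grip": 0, "delta_pos": [0, 0, 0.055], "turn": [0, 0, 0]}, {"grip": 0, "delta_pos": [0, 0, 0.07], "turn": [0, 0, 0]}, {"grip": 0, "delta_pos": [0, 0, 0.075], "turn": [0, 0, 0]}, {"grip": 0, "delta_pos": [0, 0, 0.075], "turn": [0, 0, 0]}]'

```text
t: 46.1
eef_pos: [0.5446, 0.4338, 0.0442]
ee_rot: [0.073, 0.997, 0.0, 0.0]
ft_force: [-4.0, -2.4, 5.9]
width: 0.0595
```

carry_out --commands '[{"grip": 0.72, "delta_pos": [0, 0, 0], "turn": [0, 0, 0]}, {"grip": 0.8, "delta_pos": [0, 0, 0], "turn": [0, 0, 0]}, {"grip": 1, "delta_pos": [0, 0, 0], "turn": [0, 0, 0]}, {"grip": 1, "delta_pos": [0, 0, 0], "turn": [0, 0, 0]}, {"grip": 1, "delta_pos": [0, 0, 0], "turn": [0, 0, 0]}, {"grip": 1, "delta_pos": [0, 0, -0.2], "turn": [0, 0, 0]}, {"grip": 1, "delta_pos": [0, 0, -0.6], "turn": [0, 0, 0]}, {"grip": 1, "delta_pos": [0, 0, -1], "turn": [0, 0, 0]}, {"grip": 1, "delta_pos": [0, 0, -1], "turn": [0, 0, 0]}]'

```text
t: 47.0
eef_pos: [0.5487, 0.4362, 0.1504]
ee_rot: [0.073, 0.997, 0.004, 0.006]
ft_force: [0.8, 1.0, 0.8]
width: 0.0851
```

carry_out --commands '[{"grip": 1, "delta_pos": [0.5, -0.5, -0.5], "turn": [0, 0, 0]}, {"grip": 1, "delta_pos": [1, -1, -1], "turn": [0, 0, 0]}, {"grip": 1, "delta_pos": [1, -1, -1], "turn": [0, 0, 0]}, {"grip": 1, "delta_pos": [1, -1, -1], "turn": [0, 0, 0]}, {"grip": 1, "delta_pos": [1, -1, -1], "turn": [0, 0, 0]}]'

```text
t: 47.5
eef_pos: [0.4302, 0.3489, 0.2444]
ee_rot: [0.073, 0.997, 0.001, 0.002]
ft_force: [1.2, 0.5, 0.4]
width: 0.0858
```

Run:
```python
from h import *
need()
for n in("top","scene"):
    F=grab(n); d=survey(F); print(n,d["boxtops"],d["grip"],d["foot"])
choc(F=F); cv2.imwrite("pics/end.png",F["color"])
```

```text
t 47.5 p [0.4302 0.3489 0.2444] yaw 171.6 tz [ 0.004  0.002 -1.   ] w 0.0858 F [1.2 0.5 0.4] q [ 0.53  0.16  1.59  0.    1.39 -0.9 ]
top ([(0.5545, 0.5293, 0.0354, 0.0272, 15.3), (0.5252, 0.3233, 0.1194, 0.0641, -9.4), (0.5397, 0.4307, 0.1197, 0.0662, -8.3), (0.5988, 0.5309, 0.041, 0.0256, -0.2), (0.6515, 0.5325, 0.0494, 0.0206, 1.4)], np.float64(0.0773)) ([(0.516, -0.3836, 0.0832, 0.0261, 11.0)], np.float64(0.0687)) ([(0.5168, -0.3864, 0.1283, 0.0387, 11.3)], np.float64(0.028))
scene ([(0.6167, 0.5277, 0.1416, 0.0337, 5.4), (0.5339, 0.3198, 0.1348, 0.0683, -9.6), (0.5486, 0.4276, 0.1344, 0.0698, -8.2)], np.float64(0.0776)) ([(0.5256, -0.3854, 0.0925, 0.0238, 11.0)], np.float64(0.0692)) ([(0.5228, -0.3857, 0.1378, 0.04, 11.0)], np.float64(0.028))
scene choc px [384. 228.] area 182 loc -43.0 155.0 z 0.015
scene choc px [415. 225.] area 49 loc -40.0 238.0 z 0.017
scene choc px [401. 242.] area 215 loc 25.0 193.0 z 0.014
scene choc px [416. 246.] area 62 loc 36.0 224.0 z 0.015
scene choc px [399. 263.] area 153 loc 82.0 168.0 z 0.014
  return _methods._mean(a, axis=axis, dtype=dtype,
  ret = ret.dtype.type(ret / rcount)
```

View pics/end.png

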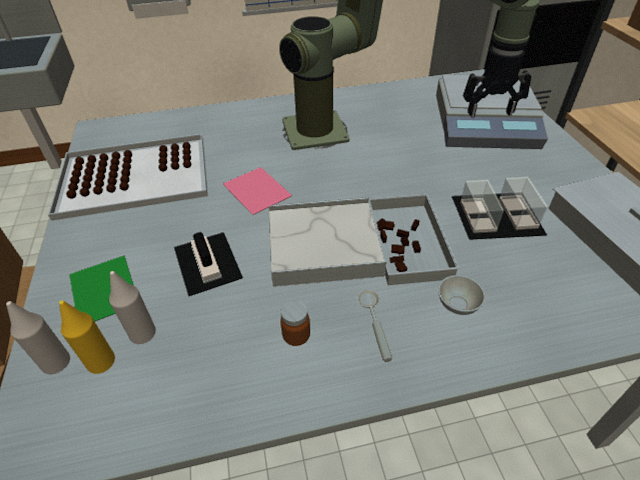

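```bash
python3 -c "
from workcell import r
print(r.finish_job(), r.get_state()['t'])"
```

```text
the job is handed in; nothing more can be done
the job is handed in; nothing more can be done
```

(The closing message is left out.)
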